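# Fit the relays in the pastry fridge's control box and close it up

## Robot

A 6-joint arm with a two-finger parallel gripper is mounted at the origin on the work surface. World frame = base frame: x ahead of the robot, y to its left, z up, the work surface at z = 0. Lengths are in m, angles in rad, forces in N, time in s.
With the tool pointing down it reaches from about 0.15 to 0.775 m from the base axis. Payload 6.1 kg.
Tool frame: the origin (TCP) lies at the very end of the fingers, on their centre line; the grasp point (between the pads) lies 19 mm behind it (ctrl.hold_point_z is the distance from the TCP to the grasp point, in m); z points along the fingers, y is the line along which they close (so a half turn about z gives the same grasp; the last joint's range is limited). The gripper opens to 85 mm and grips with 20 to 120 N. Pads are 22 mm wide; open, the fingers measure 114 mm over their backs; the gripper's body (76 mm by 85 mm) begins 54 mm behind the grasp point. The pads swing forward as they close: fully open they stand 13 mm farther back than shut.
Start: joints at [1.162, 0.126, -0.04, 1.405, 0, 1.571], TCP at [0.209, 0.482, 0.231] pointing down, gripper open.
Joint ranges: [-2.72, 2.72], [-0.95, 1.95], [-1.27, 1.35], [-1.78, 2.02], [-1.46, 1.47], [-3.14, 3.14]. Speed limits (rad/s): [2.39, 2.39, 3.01, 3.14, 3.14, 3.14].

## Interface

Orientations are given as a unit quaternion [w, x, y, z].
In Python, from bench import ctrl gives the robot as it stands.
- The arm moves only by the tool servo_tool, never from a script. Its argument "series" is a list that holds one entry, the list of rows, each a list of 5 numbers: the opening, from 0 (shut) to 1 (fully open), then the shift along the tool's x, y, z in cm, then the turn about the tool's z in degrees. A call has 1 to 10 rows; each row is the pose to reach, as a shift and turn from the pose commanded when the call began, along the tool's axes at that moment; what a row does not reach only later rows make up. A row lasts 1/12 s, in which the tool goes at most 41.7 mm and 7.16 degrees, less where a joint would pass 70% of its speed; a pose out of reach is approached as far as the arm can. A call with a gripper value outside its range is refused whole. The fingers move at their own pace and stop on an object; "newtons" is the grip in N (left out, the last holds). Time passes only in rows, so rows that repeat a pose let the fingers close. It gives the time, the measured TCP pose, the force, the opening and the grip force at its end, in the units of the state.
- ctrl.state(): the state, without advancing time (a new reading comes with each control period).
- ctrl.capture(name): name is "scene" or "top" or "wrist"; returns (picture, depth): 400x640x3 uint8, blue, green, red; 400x640 float32, m along the optical axis (not along the pixel's ray), 0 where there is no reading.
- ctrl.get_calibration(name): a dict with "camera_matrix" (3x3 intrinsics, pixels), "dist_coeffs" ([k1, k2, p1, p2, k3] as OpenCV has them; the pictures are not rectified), "R" (3x3) and "t" (3): a world point X has camera coordinates R X + t. Camera axes: x right, y down, z forward; pixel columns grow to the right and rows downward; lengths in m; the calibration is good to about 2 mm. A picture is of the moment at which its call begins: read the wrist's pose just before it. get_calibration takes no time and is no camera call; for the wrist camera it gives the pose at the moment of the call.
- ctrl.close_job(): hands the job in; it is judged then, once.
Trained networks look in the newest picture that a camera, given by its name, has taken for a name from the list of things; names that differ only in an ending like _2 or _b are one class to them, and where a whole thing is asked for, a point or a joint stands for the part that bears it (a point fixed in the world has none). Each returns a list of dicts, best first, with "score" (0 to 1); they miss things now and then, are a little off and sometimes report something else, mostly with a low value. They report only what shows in the picture. A call takes as long as a camera call. They do not tell look-alikes from the thing itself.
- ctrl.spot_in(camera, query): "bbox" ([left, top, right, bottom] in pixels, round what is visible of it).
- ctrl.cut_out(camera, query): "mask" (400x640 bool, what is visible of it) and "bbox" ([left, top, right, bottom] in pixels, round what is visible of it).
- ctrl.tip_of(camera, query): "at" ([column, row] in pixels: a listed point, or the origin of a listed thing).
The state is a dict: "time": time; "joint_positions": joint angles; "qvel": joint speeds; "effort": joint torques, N m; "tcp_pos": TCP position; "eef_rot": TCP orientation; "contact_force": force on the tool from outside, world axes, zero at the start; "moment": the same for the moment, N m; "width": finger opening in m; "grip_force": force on a finger pad.
Only numpy, scipy, OpenCV 4.12 (cv2) and the standard library are available. Lean on these libraries where they do the work, as an engineer would, in place of code of your own. Each camera call takes 0.05 s, during which the arm holds its last target. There are 200 camera calls.

## Task

The pastry fridge's control box stands open on the cafe counter: plug every spare relay that lies on the counter fully home into a socket of its own and swing that socket's retaining lever shut over it. When all the relays are locked in, close the clear cover, and only then swing both front clips up until they rest over its rim. Leave the other things on the counter where they are, and take care: a relay may get knocked aside meanwhile.

Things in the scene. Friction and masses are not known exactly. Their poses are not given: they have to be found in the camera images.
- relay0: plug-in relay (may be absent), about 100 g, standing upright on the counter; all alike, any fits any socket, also half a turn round. Black foot 40 x 34 mm, 14 mm high, under a clear housing 44 mm (its x) by 38 mm (its y), 28 mm high, stepped in to 34 mm in x over its top 5 mm; 42 mm tall in all, bottom-heavy. Origin: centre of the foot's underside, z up.
- relay1: plug-in relay (may be absent), about 100 g, standing upright on the counter; all alike, any fits any socket, also half a turn round. Black foot 40 x 34 mm, 14 mm high, under a clear housing 44 mm (its x) by 38 mm (its y), 28 mm high, stepped in to 34 mm in x over its top 5 mm; 42 mm tall in all, bottom-heavy. Origin: centre of the foot's underside, z up.
- relay2: plug-in relay (may be absent), about 100 g, standing upright on the counter; all alike, any fits any socket, also half a turn round. Black foot 40 x 34 mm, 14 mm high, under a clear housing 44 mm (its x) by 38 mm (its y), 28 mm high, stepped in to 34 mm in x over its top 5 mm; 42 mm tall in all, bottom-heavy. Origin: centre of the foot's underside, z up.
- control_box: open control box of the pastry fridge, fixed, level. Grey base 140 mm (x) by 285 mm (y), walls 55 mm high, 4 mm thick; 105 mm high with the cover closed. Origin: centre of the underside; x points away from the robot, to the cover's hinge, z up. Inside a row of three sockets at 80 mm pitch along y; terminals up to 21 mm high along the front.
- socket0 (a point): centre of the pocket mouth of socket 0, on the socket's top face, 30 mm above the counter (x = 12, y = -80 mm in the box; axes of the box). Pocket 43 mm (x) by 37 mm (y), 16 mm deep, bevelled: 1.5 mm play each side round a relay's foot. Fully home, the housing rests on the top face, the relay's underside 14 mm below this point.
- lever0 (a joint): lever of socket 0: steel bail, side arms at y +-28.5 mm, cross bar 48 mm from its hinge (along box y, 14 mm below socket0); white tab 49 to 77 mm out, 14 mm wide (y), 4 mm thick, may turn in a pinch. 0 = shut, upright over a relay that is home (stop; blocked by one that is not); grows leaning to the robot (-x), to 1.05 rad. Stays as left; 0.6 N at the tab.
- socket1 (a point): centre of the pocket mouth of socket 1, on the socket's top face, 30 mm above the counter (x = 12, y = 0 mm in the box; axes of the box). Pocket 43 mm (x) by 37 mm (y), 16 mm deep, bevelled: 1.5 mm play each side round a relay's foot. Fully home, the housing rests on the top face, the relay's underside 14 mm below this point.
- lever1 (a joint): lever of socket 1: steel bail, side arms at y +-28.5 mm, cross bar 48 mm from its hinge (along box y, 14 mm below socket1); white tab 49 to 77 mm out, 14 mm wide (y), 4 mm thick, may turn in a pinch. 0 = shut, upright over a relay that is home (stop; blocked by one that is not); grows leaning to the robot (-x), to 1.05 rad. Stays as left; 0.6 N at the tab.
- socket2 (a point): centre of the pocket mouth of socket 2, on the socket's top face, 30 mm above the counter (x = 12, y = 80 mm in the box; axes of the box). Pocket 43 mm (x) by 37 mm (y), 16 mm deep, bevelled: 1.5 mm play each side round a relay's foot. Fully home, the housing rests on the top face, the relay's underside 14 mm below this point.
- lever2 (a joint): lever of socket 2: steel bail, side arms at y +-28.5 mm, cross bar 48 mm from its hinge (along box y, 14 mm below socket2); white tab 49 to 77 mm out, 14 mm wide (y), 4 mm thick, may turn in a pinch. 0 = shut, upright over a relay that is home (stop; blocked by one that is not); grows leaning to the robot (-x), to 1.05 rad. Stays as left; 0.6 N at the tab.
- cover (a joint): clear cover, 140 x 285 x 50 mm deep, 0.3 kg, hinged along the far top edge of the base. rad; 0 = closed on the base (its stop), grows as it opens upward and away from the robot, to 1.9. Stiff hinge (0.35 N m): it stays where it is left.
- cover_tab (a point): grip point on the cover's grey pull tab, mid front, moving with the cover. Closed, it is 164 mm towards the robot (-x of the box) from the hinge line, 25 mm above it, 24 mm out from the cover's front. Tab 14 mm wide (box y), 6 mm thick, sticks out 37 mm.
- cover_hinge (a point): middle of the cover's hinge line, which runs along the box's y at x = 70, z = 55 mm in the box
- clip0 (a joint): steel clip 0 on the front wall of the base, 85 mm right (-y) of its middle; hinge line along box y, at x = -73, z = 36 mm in the box. rad; 0 = closed, upright, its hook over the cover's rim (its stop); grows as it leans out towards the robot, to 1.05. Stays where it is left (about 1 N at its lip).
- clip0_tab (a point): grip point on the thumb lip of clip 0, moving with it; closed, 19 mm towards the robot (-x of the box) from its hinge line and 40 mm above it. Lip 16 mm wide (box y), 3 mm thick, 28 mm long, leaning out 55 degrees from upright when closed.
- clip1 (a joint): steel clip 1 on the front wall of the base, 85 mm left (+y) of its middle; hinge line along box y, at x = -73, z = 36 mm in the box. rad; 0 = closed, upright, its hook over the cover's rim (its stop); grows as it leans out towards the robot, to 1.05. Stays where it is left (about 1 N at its lip).
- clip1_tab (a point): grip point on the thumb lip of clip 1, moving with it; closed, 19 mm towards the robot (-x of the box) from its hinge line and 40 mm above it. Lip 16 mm wide (box y), 3 mm thick, 28 mm long, leaning out 55 degrees from upright when closed.
- screwdriver: bystander: screwdriver lying flat near the robot, about 200 mm long; origin at the middle of the handle's underside, roughly
- coffee_cup: bystander: white ceramic mug, 76 mm across, 65 mm tall; origin at the centre of its underside
- sugar_jar: bystander: glass jar with steel lid, 64 mm across, 100 mm tall; origin at the centre of its underside
- multimeter: bystander: black hand multimeter lying flat, 140 x 72 x 41 mm; origin at the centre of its underside
- card_terminal: bystander: black card terminal lying flat, 150 x 75 x 24 mm; origin at the centre of its underside
- plant_pot: bystander: small terracotta pot with a plant, 80 mm across, 120 mm tall; origin at the centre of its underside
- napkin_box: bystander: steel napkin dispenser, 100 x 130 x 103 mm; origin at the centre of its underside
Things that resemble listed ones, but are neither listed nor needed, are in the scene too. Leave any yellow look-alike of the relay0 alone. Leave any blue or yellow look-alike of the relay2 alone.

How it is judged:
On the way, in this order (a step that is already met when the one before it is completed fails the run):
1. every relay is fully home in a socket, with that socket's retaining lever shut over it (((z of relay0 in the frame of socket0 below -0.012 m and horizontal distance between relay0 and socket0 below 0.005 m and angle between relay0's own z axis and vertical below 0.08 rad and value of joint lever0 below 0.12 rad) or (z of relay0 in the frame of socket1 below -0.012 m and horizontal distance between relay0 and socket1 below 0.005 m and angle between relay0's own z axis and vertical below 0.08 rad and value of joint lever1 below 0.12 rad) or (z of relay0 in the frame of socket2 below -0.012 m and horizontal distance between relay0 and socket2 below 0.005 m and angle between relay0's own z axis and vertical below 0.08 rad and value of joint lever2 below 0.12 rad)) and ((z of relay1 in the frame of socket0 below -0.012 m and horizontal distance between relay1 and socket0 below 0.005 m and angle between relay1's own z axis and vertical below 0.08 rad and value of joint lever0 below 0.12 rad) or (z of relay1 in the frame of socket1 below -0.012 m and horizontal distance between relay1 and socket1 below 0.005 m and angle between relay1's own z axis and vertical below 0.08 rad and value of joint lever1 below 0.12 rad) or (z of relay1 in the frame of socket2 below -0.012 m and horizontal distance between relay1 and socket2 below 0.005 m and angle between relay1's own z axis and vertical below 0.08 rad and value of joint lever2 below 0.12 rad)) and ((z of relay2 in the frame of socket0 below -0.012 m and horizontal distance between relay2 and socket0 below 0.005 m and angle between relay2's own z axis and vertical below 0.08 rad and value of joint lever0 below 0.12 rad) or (z of relay2 in the frame of socket1 below -0.012 m and horizontal distance between relay2 and socket1 below 0.005 m and angle between relay2's own z axis and vertical below 0.08 rad and value of joint lever1 below 0.12 rad) or (z of relay2 in the frame of socket2 below -0.012 m and horizontal distance between relay2 and socket2 below 0.005 m and angle between relay2's own z axis and vertical below 0.08 rad and value of joint lever2 below 0.12 rad))), for 0.2 s.
2. the cover is closed, the clips still off (value of joint cover below 0.05 rad and value of joint each of clip0, clip1 above 0.3 rad), for 0.2 s.
3. both clips are swung up over the cover's rim (value of joint cover below 0.05 rad and value of joint each of clip0, clip1 below 0.12 rad), for 0.2 s.
At the end, for the whole second after the job is handed in: Each relay present upright (0.08 rad) in its own socket: within 5 mm of its centre, underside at least 12 mm below its mouth, at rest, that socket's lever within 0.12 rad of shut; cover within 0.05 rad of closed, both clips within 0.12 rad (all of step 1 and all of step 3 and linear speed of each of relay0, relay1, relay2 below 0.02 m/s); the robot touches nothing.
It fails at once if another thing on the counter is moved by more than 30 mm (distance of any of screwdriver, coffee_cup, sugar_jar, multimeter, card_terminal, plant_pot, napkin_box from where it was at the start of the episode above 0.03 m).
Of relay0, relay1, relay2 only 2 to 3 are there at a start; the rules pass over those that are not, and their reading is None.
At some moment in a run one of relay0, relay1, relay2 may be knocked a few centimetres aside while the robot is not near it.
It also fails if it takes over 210 s, if anything falls off the work surface, if the arm or the gripper's body presses on something with over 40 N, if the wrist force passes 120 N, or if a joint passes its speed limit or range.

## Working session

There is one attempt and no reset: what is moved stays moved. The work goes in short steps, Python scripts to look and compute and a tool call to move; the robot and the scene stay as the last step left them, time stands still between calls to the robot, and variables do not carry over. Pictures are saved under pics/ and viewed, at most 14 in all, crops included, and the job is handed in when it is done.

Besides the shell and the picture viewer there is one more tool, called after ">>>" in YAML: its name, and indented under it one key for each argument. servo_tool: Moves the arm, as the interface text tells. Its arguments: {"type":"object","properties":{"series":{"type":"array"},"newtons":{"type":"number"}},"required":["series"]}

```bash
ls; mkdir -p pics; python3 - <<'E'
from bench import ctrl
import cv2,numpy as np
s=ctrl.state();print(s)
for n in ["scene","top"]:
    p,d=ctrl.capture(n);cv2.imwrite(f"pics/{n}0.png",p);np.save(f"{n}0.npy",d)
    c=ctrl.get_calibration(n);print(n,c)
    for q in ["relay0","control_box"]:
        print(q,[(round(r["score"],2),np.round(r["bbox"])) for r in ctrl.spot_in(n,q)])
    for q in ["socket0","lever0","cover_tab","clip0_tab","cover_hinge"]:
        print(q,[(round(r["score"],2),np.round(r["at"])) for r in ctrl.tip_of(n,q)])
E
```

```text
pics
{'time': 0.0, 'joint_positions': array([ 1.16199097e+00,  1.26365657e-01, -4.06092375e-02,  1.40539437e+00,
        9.86568467e-06,  1.57080869e+00]), 'qvel': array([0.00057504, 0.00119216, 0.0006037 , 0.00035312, 0.00045872,
       0.00092203]), 'effort': array([ 1.04307841e-03, -4.35915649e+01,  3.52923703e+01,  1.73771137e-02,
        6.88030795e-06, -1.03408243e-05]), 'tcp_pos': array([0.20852989, 0.48136537, 0.23053543]), 'eef_rot': array([-1.64465083e-04,  2.02988301e-01,  9.79180847e-01, -7.69098237e-04]), 'contact_force': array([-0.70638278,  0.22049465,  0.22779818]), 'moment': array([ 0.02159666,  0.0132298 , -0.00985866]), 'grip_force': 0.0, 'width': 0.08571501083008441}
scene {'camera_matrix': array([[478.84079243,   0.        , 317.09828402],
       [  0.        , 478.84079243, 198.65020347],
       [  0.        ,   0.        ,   1.        ]]), 'dist_coeffs': array([0.01988242, 0.        , 0.        , 0.        , 0.        ]), 'R': array([[-0.99780556,  0.06540389,  0.01031438],
       [ 0.03255374,  0.62023932, -0.78373684],
       [-0.05765682, -0.78168121, -0.62100739]]), 't': array([0.54809126, 0.05737408, 1.7037728 ])}
relay0 [(0.76, array([387., 251., 399., 272.])), (0.71, array([306., 252., 324., 266.])), (0.63, array([324., 221., 339., 239.])), (0.55, array([331., 280., 348., 298.])), (0.47, array([348., 248., 369., 266.])), (0.46, array([362., 227., 379., 244.]))]
control_box [(0.75, array([264., 137., 344., 224.])), (0.63, array([310., 175., 316., 181.]))]
socket0 [(0.84, array([303., 207.])), (0.73, array([301., 180.])), (0.64, array([301., 193.])), (0.26, array([360., 191.]))]Traceback (most recent call last):
  File "<stdin>", line 10, in <module>
ValueError: it knows: card_terminal, clip0_tab, clip1_tab, coffee_cup, control_box, cover_hinge, cover_tab, multimeter, napkin_box, plant_pot, relay, screwdriver, socket, sugar_jar
```

```bash
python3 - <<'E'
from bench import ctrl
import cv2,numpy as np
p,d=ctrl.capture("top");cv2.imwrite("pics/top0.png",p);np.save("top0.npy",d)
c=ctrl.get_calibration("top");print(c)
print([(round(r["score"],2),np.round(r["bbox"])) for r in ctrl.spot_in("top","relay0")])
for q in ["relay0","control_box","socket0","cover_tab","clip0_tab","clip1_tab","cover_hinge"]:
        print(q,[(round(r["score"],2),np.round(r["at"])) for r in ctrl.tip_of("top",q)])
s=cv2.imread("pics/scene0.png")
cv2.imwrite("pics/s0c.png",cv2.resize(s[120:320,200:460],None,fx=3,fy=3,interpolation=cv2.INTER_CUBIC))
E
```

```text
{'camera_matrix': array([[477.57173595,   0.        , 321.63531946],
       [  0.        , 477.57173595, 199.53923781],
       [  0.        ,   0.        ,   1.        ]]), 'dist_coeffs': array([-0.11069149,  0.        ,  0.        ,  0.        ,  0.        ]), 'R': array([[ 0.02673964, -0.99962851, -0.00527595],
       [-0.98636126, -0.02552654, -0.16260338],
       [ 0.1624083 ,  0.00955195, -0.98667741]]), 't': array([-0.00594816,  0.55524906,  1.35403077])}
[(0.73, array([238., 264., 253., 284.])), (0.69, array([289., 207., 298., 226.])), (0.65, array([248., 180., 266., 200.])), (0.6, array([204., 206., 224., 224.])), (0.6, array([280., 251., 296., 268.])), (0.46, array([249., 234., 268., 249.]))]
relay0 [(0.68, array([258., 243.])), (0.65, array([259., 194.])), (0.65, array([213., 218.])), (0.65, array([246., 271.])), (0.57, array([288., 257.])), (0.45, array([294., 215.])), (0.45, array([378., 266.]))]
control_box [(0.98, array([359., 189.]))]
socket0 [(0.72, array([362., 188.])), (0.65, array([333., 185.])), (0.65, array([257., 191.])), (0.58, array([386., 188.])), (0.48, array([169., 263.]))]
cover_tab [(0.63, array([366., 137.])), (0.54, array([441., 265.]))]
clip0_tab [(0.63, array([391., 230.]))]
clip1_tab [(0.52, array([195., 169.])), (0.48, array([333., 229.]))]
cover_hinge [(0.73, array([360., 165.]))]
```

View pics/top0.png

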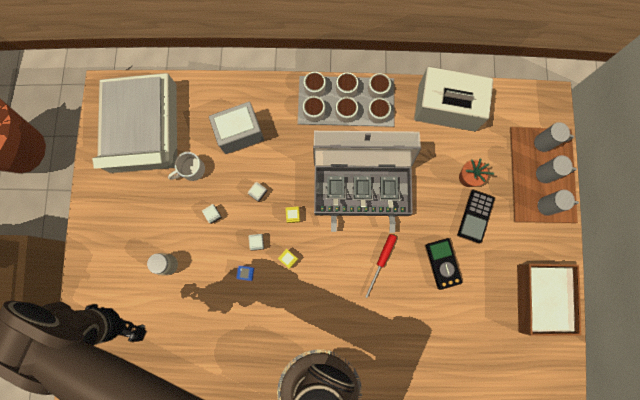

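View pics/s0c.png

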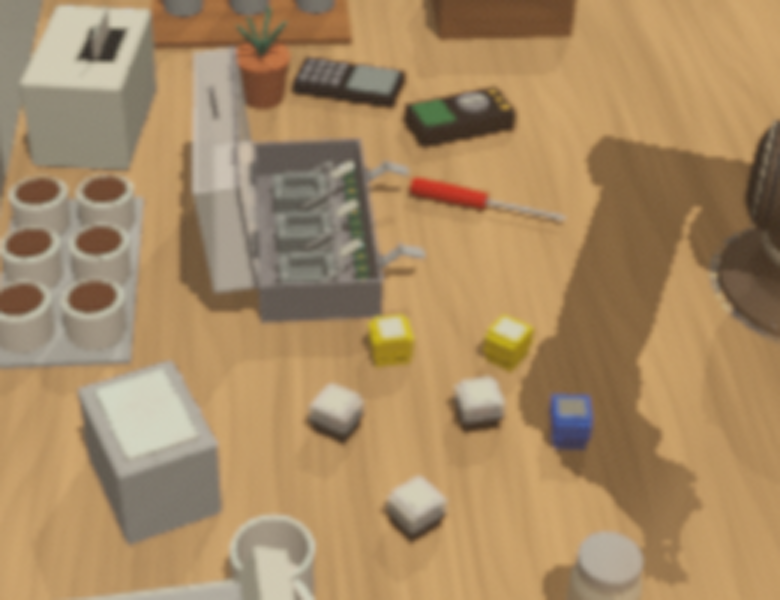

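The three clear/white relays in the top view are at (258,191), (212,213) and (257,242). The look-alikes to leave are yellow at (292,214) and (288,258), and blue at (246,273). The box is at (363,187) with its cover open, and both clips are out at (333,229) and (391,230).

```bash
cat > h.py <<'E'
from bench import ctrl
import cv2,numpy as np
from scipy.spatial.transform import Rotation as Ro
def shot(n,save=None):
    c=ctrl.get_calibration(n); p,d=ctrl.capture(n)
    if save: cv2.imwrite(f"pics/{save}.png",p)
    return p,d,c
def ray(c,uv):
    u=cv2.undistortPoints(np.array(uv,float).reshape(-1,1,2),c["camera_matrix"],c["dist_coeffs"]).reshape(-1,2)
    return np.c_[u,np.ones(len(u))]@c["R"], -c["R"].T@c["t"]
def at_z(c,uv,z):
    r,o=ray(c,uv); return o+r*((z-o[2])/r[:,2])[:,None]
def cloud(c,d):
    v,u=np.mgrid[0:d.shape[0],0:d.shape[1]]; r,o=ray(c,np.c_[u.ravel(),v.ravel()])
    P=o+r*d.ravel()[:,None]; P[d.ravel()<=0]=np.nan; return P.reshape(*d.shape,3)
def proj(c,X):
    return cv2.projectPoints(np.array(X,float).reshape(-1,1,3),cv2.Rodrigues(c["R"])[0],c["t"],c["camera_matrix"],c["dist_coeffs"])[0].reshape(-1,2)
def yaw(R): return np.arctan2(R[1,1],R[0,1])   # heading of the tool's y
def go(tcp,head=None):
    "shift in cm and turn in deg for TCP target and heading of the tool y (mod half turn)"
    s=ctrl.state();q=s["eef_rot"];R=Ro.from_quat([q[1],q[2],q[3],q[0]]).as_matrix()
    sh=R.T@(np.array(tcp)-s["tcp_pos"])*100
    t=0 if head is None else -np.degrees((head-yaw(R)+np.pi/2)%np.pi-np.pi/2)
    print("shift cm",np.round(sh,2),"turn",np.round(t,1),"j6",np.round(s["joint_positions"][5],2),"tcp",np.round(s["tcp_pos"],4),"head",np.round(np.degrees(yaw(R)),1))
E
python3 - <<'E'
from h import *
c=ctrl.get_calibration("top");d=np.load("top0.npy")
P=cloud(c,d)
for n,uv in dict(A=(258,191),B=(212,213),C=(257,242),Y1=(292,214),box=(363,187)).items():
    print(n,np.round(P[uv[1],uv[0]],3),np.round(at_z(c,[uv],.04),3))
w=ctrl.get_calibration("wrist");print(w["camera_matrix"],-w["R"].T@w["t"],w["R"])
go([.38,.0,.3],np.pi/2); go([.40,.15,.3],np.pi/2)
E
```

```text
A [0.577 0.198 0.04 ] [[0.577 0.198 0.04 ]]
B [0.507 0.33  0.042] [[0.508 0.331 0.04 ]]
C [0.426 0.193 0.04 ] [[0.426 0.193 0.04 ]]
Y1 [0.51  0.094 0.046] [[0.511 0.094 0.04 ]]
box [ 0.602 -0.115  0.014] [[ 0.597 -0.113  0.04 ]]
[[342.34744786   0.         321.8055567 ]
 [  0.         342.34744786 200.12689797]
 [  0.           0.           1.        ]] [0.1469707  0.50848469 0.37424061] [[ 3.96910201e-01  9.17856967e-01 -9.37763474e-04]
 [ 8.84496536e-01 -3.82210754e-01  2.67545916e-01]
 [ 2.45210459e-01 -1.07021152e-01 -9.63544656e-01]]
shift cm [-34.87 -37.39  -6.87] turn -23.4 j6 1.57 tcp [0.2087 0.4817 0.2313] head 66.6
shift cm [-30.74 -22.83  -6.87] turn -23.4 j6 1.57 tcp [0.2087 0.4817 0.2313] head 66.6
```

>>> servo_tool:
  series:
    - [[1,-3.5,-3.3,-0.5,-5],[1,-7,-6.6,-1,-10],[1,-10.5,-9.9,-2,-15],[1,-14,-13.2,-3,-20],[1,-17.5,-16.5,-4,-23],[1,-21,-19.8,-5,-23],[1,-24.5,-23.1,-5,-23],[1,-28,-26.4,-5,-23],[1,-30,-29,-5,-23],[1,-30,-29,-5,-23]]

```text
time: 1.48
tcp_pos: [0.3673, 0.0989, 0.2817]
eef_rot: [0.001, 0.003, 1.0, 0.0]
contact_force: [1.7, 0.3, -0.0]
width: 0.0859
grip_force: 0.0
```

```bash
python3 - <<'E'
from h import *
go([.46,-.115,.28],np.pi/2)
E
```

```text
shift cm [ -9.42 -21.32   0.17] turn -0.4 j6 0.27 tcp [0.3673 0.0989 0.2817] head 89.6
```

>>> servo_tool:
  series:
    - [[1,-1.5,-3.5,0,0],[1,-3,-7,0,0],[1,-4.5,-10.5,0,0],[1,-6,-14,0,0],[1,-7.5,-17.5,0,0],[1,-9,-21,0,0],[1,-9,-21,0,0],[1,-9,-21,0,0]]

```text
time: 2.15
tcp_pos: [0.4558, -0.1116, 0.2806]
eef_rot: [-0.001, 0.006, 1.0, 0.0]
contact_force: [-0.1, -0.4, 0.3]
width: 0.0855
grip_force: 0.0
```

```bash
python3 - <<'E'
from h import *
p,d,c=shot("wrist","w1"); np.save("w1d.npy",d); np.savez("w1c.npz",**c)
P=cloud(c,d)
for q in ["control_box","socket0","cover_tab","clip0_tab","clip1_tab","cover_hinge"]:
    for r in ctrl.tip_of("wrist",q):
        u,v=np.round(r["at"]).astype(int)
        print(q,round(r["score"],2),(u,v),np.round(P[min(v,399),min(u,639)],3))
E
```

```text
control_box 0.93 (np.int64(320), np.int64(259)) [ 0.573 -0.116  0.031]
control_box 0.43 (np.int64(320), np.int64(330)) [ 0.657 -0.116  0.056]
socket0 0.95 (np.int64(319), np.int64(281)) [ 0.612 -0.117  0.016]
socket0 0.77 (np.int64(383), np.int64(280)) [ 0.612 -0.033  0.016]
cover_tab 0.63 (np.int64(556), np.int64(248)) [0.567 0.187 0.018]
clip0_tab 0.76 (np.int64(247), np.int64(183)) [ 0.472 -0.197  0.047]
clip1_tab 0.58 (np.int64(394), np.int64(178)) [ 0.468 -0.031  0.047]
cover_hinge 0.74 (np.int64(324), np.int64(330)) [ 0.659 -0.111  0.054]
```

View pics/w1.png

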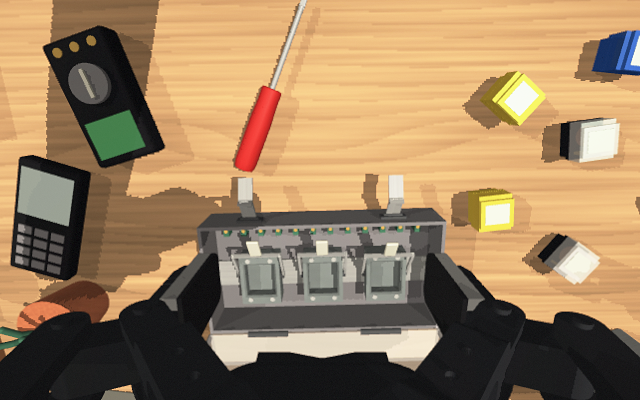

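The wrist view has the robot at the top. It shows three sockets at (258,278), (321,277) and (387,277), lever tabs at (254,248), (322,247) and (391,249), clips at (246,190) and (396,190). It also shows the white relays at (590,140) and (568,260) and the yellow ones at (515,97) and (491,211).

```bash
python3 - <<'E'
from h import *
c=dict(np.load("w1c.npz"));P=cloud(c,np.load("w1d.npy"));p=cv2.imread("pics/w1.png")
cv2.imwrite("pics/w1c.png",cv2.resize(p[165:345,190:460],None,fx=2.9,fy=2.9,interpolation=cv2.INTER_CUBIC))
m=(P[...,2]>.051)&(P[...,2]<.058)&(P[...,0]>.50)&(P[...,0]<.56)&(abs(P[...,1]+.115)<.15)
Q=P[m];print(len(Q),np.ptp(Q[:,1]),Q.min(0),Q.max(0))
k=np.polyfit(Q[:,1],Q[:,0],1);print("front rim line",k,np.median(Q[:,2]), np.std(Q[:,0]-np.polyval(k,Q[:,1])))
m=(abs(P[...,2]-.030)<.002)&(P[...,0]>.55)&(P[...,0]<.67)&(abs(P[...,1]+.115)<.13)
Q=P[m];print("sock face",len(Q),Q.min(0),Q.max(0))
h=np.histogram(Q[:,1],bins=np.arange(-.25,.02,.005));print(list(zip(np.round(h[1],3),h[0])))
# tabs
for u,v in [(254,248),(322,247),(391,249),(254,243),(322,242),(391,243),(246,190),(396,190),(246,180),(396,180)]:print((u,v),np.round(P[v,u],4))
E
```

```text
1619 0.2861151067090443 [ 0.51632324 -0.2568634   0.05102641] [0.55943739 0.02925171 0.05797065]
front rim line [-0.00869993  0.52630882] 0.05523648741348908 0.011673822426664498
sock face 2960 [ 0.56585156 -0.24463867  0.02800738] [0.6583786  0.01494235 0.03199982]
[(np.float64(-0.25), np.int64(0)), (np.float64(-0.245), np.int64(7)), (np.float64(-0.24), np.int64(6)), (np.float64(-0.235), np.int64(5)), (np.float64(-0.23), np.int64(9)), (np.float64(-0.225), np.int64(19)), (np.float64(-0.22), np.int64(103)), (np.float64(-0.215), np.int64(165)), (np.float64(-0.21), np.int64(58)), (np.float64(-0.205), np.int64(64)), (np.float64(-0.2), np.int64(65)), (np.float64(-0.195), np.int64(66)), (np.float64(-0.19), np.int64(63)), (np.float64(-0.185), np.int64(67)), (np.float64(-0.18), np.int64(60)), (np.float64(-0.175), np.int64(154)), (np.float64(-0.17), np.int64(97)), (np.float64(-0.165), np.int64(13)), (np.float64(-0.16), np.int64(6)), (np.float64(-0.155), np.int64(8)), (np.float64(-0.15), np.int64(8)), (np.float64(-0.145), np.int64(9)), (np.float64(-0.14), np.int64(98)), (np.float64(-0.135), np
[... 703 characters left out ...]
5), np.int64(57)), (np.float64(-0.03), np.int64(59)), (np.float64(-0.025), np.int64(51)), (np.float64(-0.02), np.int64(49)), (np.float64(-0.015), np.int64(171)), (np.float64(-0.01), np.int64(86)), (np.float64(-0.005), np.int64(8)), (np.float64(0.0), np.int64(8)), (np.float64(0.005), np.int64(7)), (np.float64(0.01), np.int64(8))]
(254, 248) [ 0.5477 -0.192   0.0539]
(322, 247) [ 0.5464 -0.1127  0.0559]
(391, 249) [ 0.5477 -0.0337  0.0605]
(254, 243) [ 0.5387 -0.1902  0.0606]
(322, 242) [ 0.5378 -0.1127  0.0616]
(391, 243) [ 0.5389 -0.0348  0.064 ]
(246, 190) [ 0.4799 -0.1982  0.0465]
(396, 190) [ 0.4806 -0.0292  0.0508]
(246, 180) [ 0.4691 -0.1982  0.0431]
(396, 180) [ 0.4698 -0.0291  0.048 ]
```

View pics/w1c.png

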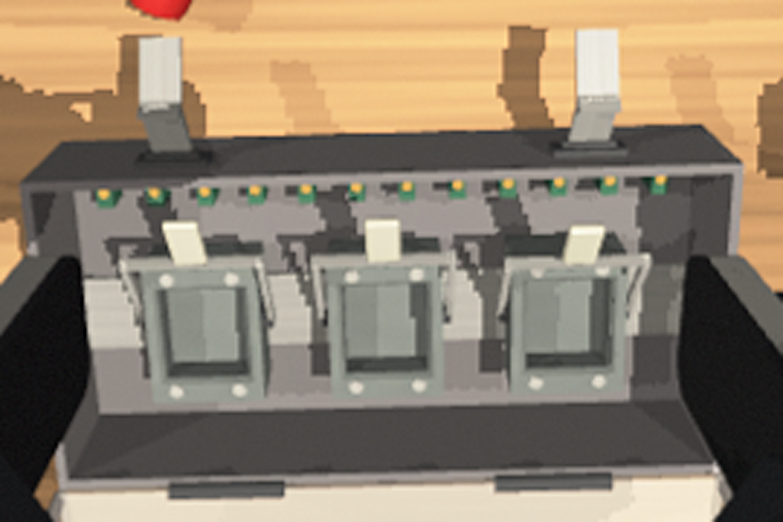

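```bash
python3 - <<'E'
from h import *
from scipy import ndimage as N
c=dict(np.load("w1c.npz"));P=cloud(c,np.load("w1d.npy"))
m=(abs(P[...,2]-.0305)<.003)&(P[...,0]>.57)&(P[...,0]<.66)&(abs(P[...,1]+.115)<.115)
l,n=N.label(N.binary_opening(m,np.ones((2,2))))
C=[]
for i in range(1,n+1):
    Q=P[l==i]
    if len(Q)<300: continue
    r=cv2.minAreaRect((Q[:,:2]*1000).astype(np.float32));print(len(Q),np.round(r[0],1),np.round(r[1],1),round(r[2],2),np.round(np.median(Q[:,2]),4));C.append(r[0])
C=np.array(C);C=C[C[:,1].argsort()];e=C[-1]-C[0];print("yaw from sockets",np.degrees(np.arctan2(-e[0],e[1])),np.linalg.norm(e))
for a,b in [(.505,.545),(.65,.69)]:
    m=(P[...,2]>.0535)&(P[...,2]<.0575)&(P[...,0]>a)&(P[...,0]<b)&(P[...,1]>-.25)&(P[...,1]<.02)
    Q=P[m]
    for _ in range(8):
        k=np.polyfit(Q[:,1],Q[:,0],1);r=Q[:,0]-np.polyval(k,Q[:,1]);Q=Q[abs(r)<max(2*r.std(),.002)]
    print("rim",k,len(Q),r.std(),"yaw",np.degrees(np.arctan(-k[0])),"x at -.115",np.polyval(k,-.115))
# pocket centres from image
E
```

```text
922 [ 602.4 -112.8] [64.1 50. ] 0.89 0.0306
826 [602.5 -32.7] [61.2 50.3] 0.51 0.0305
950 [ 603.  -192.8] [65.3 50.3] 1.06 0.0307
yaw from sockets 0.156303546826658 160.08256588545422
rim [-0.01734066  0.51882662] 918 0.0013110094925508698 yaw 0.9934472263676689 x at -.115 0.5208207970727253
rim [-0.00835084  0.67207262] 3437 0.011469173353381186 yaw 0.47845681510594334 x at -.115 0.6730329650486137
```

```bash
python3 - <<'E'
from h import *
from scipy.optimize import minimize
c=dict(np.load("w1c.npz"));P=cloud(c,np.load("w1d.npy"))
Q=P[(P[...,0]>.56)&(P[...,0]<.65)&(abs(P[...,1]+.113)<.11)&(P[...,2]<.034)&(P[...,2]>.005)]
face=Q[Q[:,2]>.0275]; hole=Q[Q[:,2]<.0265]
# pocket 43x37: penalise face points inside a pocket, and deep points inside socket body ring(50 wide) outside the pocket
def cost(v):
    x,y,a=v; R=np.array([[np.cos(a),-np.sin(a)],[np.sin(a),np.cos(a)]])
    f=(face[:,:2]-[x,y])@R; h=(hole[:,:2]-[x,y])@R; s=0
    for k in(-.08,0,.08):
        d=lambda p:np.minimum(.0215-abs(p[:,0]-.012),.0185-abs(p[:,1]-k))
        s+=np.clip(d(f),0,.004).sum()
        dd=d(h); s+=np.clip(-dd[(dd<0)&(dd>-.003)],0,.003).sum()
    return s*100
best=min((minimize(cost,[x,-.113,a],method="Nelder-Mead",options=dict(initial_simplex=np.array([[x,-.113,a],[x+.004,-.113,a],[x,-.109,a],[x,-.113,a+.02]]),xatol=1e-5,fatol=1e-5)) for x in(.587,.59,.593) for a in(0,.015)),key=lambda r:r.fun)
print(best.x,np.degrees(best.x[2]),best.fun)
h=best
for dx in(-.003,-.0015,.0015,.003): print(dx,cost(best.x+[dx,0,0]),cost(best.x+[0,dx,0]),cost(best.x+[0,0,dx*5]))
E
```

```text
[ 0.5896703  -0.11308156  0.01758152] 1.0073468778372197 8.957359374439482
-0.003 105.0677275539544 69.30490484153869 24.32452708834197
-0.0015 51.20222954472959 32.77757245733511 13.155834694513969
0.0015 28.701532374146478 34.32846026634507 13.742266038107534
0.003 64.52344342105954 71.36207593484153 25.233988164303028
```

Box pose is fitted: origin (0.5897, -0.1131), yaw 1.0°. Next is the first relay.

>>> servo_tool:
  series:
    - [[1,-1.3,3.5,0.7,0],[1,-2.6,7,1.4,0],[1,-3.9,10.5,2.1,0],[1,-5.2,14,2.8,0],[1,-6.5,17.5,3.5,0],[1,-7.8,21,4.2,0],[1,-9.1,24.5,4.9,0],[1,-10.4,28,5.6,0],[1,-12,31,6,0],[1,-12,31,6,0]]

```text
time: 3.33
tcp_pos: [0.5786, 0.2049, 0.2186]
eef_rot: [-0.001, 0.001, 1.0, 0.0]
contact_force: [-0.6, -0.3, -0.5]
width: 0.0851
grip_force: 0.0
```

```bash
cat >> h.py <<'E'
O=np.array([.5897,-.1131]);A=np.radians(1.0)
def box(x,y): return O+np.array([[np.cos(A),-np.sin(A)],[np.sin(A),np.cos(A)]])@[x,y]
def relay(P,near,rad=.045):
    "upright relay near xy: body rectangle (44x38) and top (34x38) from the cloud"
    m=(np.hypot(P[...,0]-near[0],P[...,1]-near[1])<rad)
    for a,b,n in((.0405,.046,"top"),(.03,.046,"body")):
        Q=P[m&(P[...,2]>a)&(P[...,2]<b)]
        if len(Q)<20: print(n,"few",len(Q));continue
        r=cv2.minAreaRect((Q[:,:2]*1000).astype(np.float32));print(n,len(Q),"c",np.round(r[0],1),"wh",np.round(r[1],1),"ang of w side",round(r[2],1),"zmed",np.round(np.median(Q[:,2]),4))
E
python3 - <<'E'
from h import *
p,d,c=shot("wrist","a1");np.save("a1d.npy",d);np.savez("a1c.npz",**c);P=cloud(c,d)
for r in ctrl.spot_in("wrist","relay0"):
    b=r["bbox"];u,v=int((b[0]+b[2])/2),int((b[1]+b[3])/2);print(round(r["score"],2),np.round(b),np.round(P[v,u],3))
Q=P[(np.hypot(P[...,0]-.577,P[...,1]-.198)<.04)&(P[...,2]>.01)];print(np.histogram(Q[:,2],bins=np.arange(0.01,.052,.002)))
relay(P,(.577,.198))
E
```

```text
0.97 [289. 147. 345. 207.] [0.576 0.2   0.043]
0.89 [174.  84. 232. 133.] [0.513 0.098 0.044]
0.85 [424.  70. 494. 135.] [0.508 0.328 0.042]
0.61 [289.   2. 337.  42.] [0.442 0.197 0.043]
(array([   0,    0,   11,    9,   17,   14,   13,   14,   12,   15,   11,
         13,   16,  276,  103,  301, 1071,   38,    0,    0]), array([0.01 , 0.012, 0.014, 0.016, 0.018, 0.02 , 0.022, 0.024, 0.026,
       0.028, 0.03 , 0.032, 0.034, 0.036, 0.038, 0.04 , 0.042, 0.044,
       0.046, 0.048, 0.05 ]))
top 1400 c [579.7 200.4] wh [38.  34.3] ang of w side 55.3 zmed 0.0426
body 1829 c [579.8 200.3] wh [38.1 44.5] ang of w side 55.1 zmed 0.0423
```

View pics/a1.png

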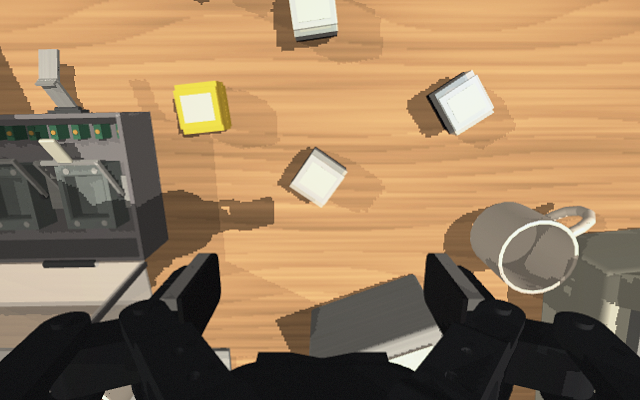

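```bash
python3 - <<'E'
from h import *
p=cv2.imread("pics/a1.png");cv2.imwrite("pics/a1c.png",cv2.resize(p[0:215,165:505],None,fx=2.3,fy=2.3,interpolation=cv2.INTER_CUBIC))
P=cloud(dict(np.load("a1c.npz")),np.load("a1d.npy"))
Q=P[(P[...,2]>.06)&(P[...,2]<.15)&(P[...,0]>.6)&(P[...,1]>.1)&(P[...,1]<.27)];print(Q[np.argsort(Q[:,0])[:3]])
go([.5798,.2003,.10],np.radians(55.2));go([.5798,.2003,.015],np.radians(55.2))
E
```

```text
[[0.71257603 0.26987784 0.09120763]
 [0.71264917 0.26877448 0.09675805]
 [0.71267812 0.26984341 0.06126601]]
shift cm [-0.26 -0.06 12.03] turn 34.6 j6 0.34 tcp [0.5773 0.201  0.2203] head 89.8
shift cm [-0.28 -0.05 20.53] turn 34.6 j6 0.34 tcp [0.5773 0.201  0.2203] head 89.8
```

View pics/a1c.png

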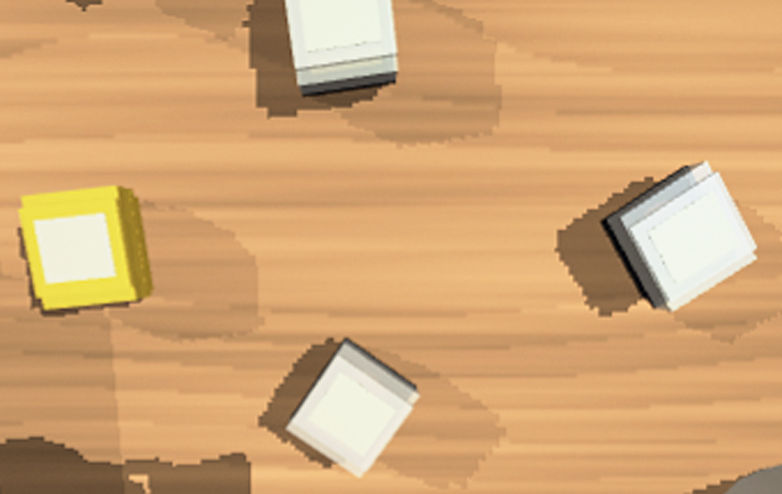

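The relays are the three clear housings on black feet, at crop (350,405), (680,235) and (345,40). The yellow one at (85,250) is the look-alike and stays. I'm grasping the first relay.

>>> servo_tool:
  series:
    - [[1,0,0,3,7],[1,-0.1,0,6,14],[1,-0.2,0,9,21],[1,-0.3,-0.1,12,28],[1,-0.3,-0.1,14.5,34.6],[1,-0.3,-0.1,17,34.6],[1,-0.3,-0.1,19,34.6],[1,-0.3,-0.1,20.5,34.6],[1,-0.3,-0.1,20.5,34.6]]

```text
time: 4.18
tcp_pos: [0.5782, 0.1964, 0.0135]
eef_rot: [-0.002, 0.301, 0.954, -0.002]
contact_force: [-1.2, -0.2, 0.0]
width: 0.0856
grip_force: 0.0
```

>>> servo_tool:
  series:
    - [[0,0,0,0,0],[0,0,0,0,0],[0,0,0,0,0],[0,0,0,0,0],[0,0,0,0,0],[0,0,0,0,0],[0,0,0,0,0],[0,0,0,0,0]]
  newtons: 35

```text
time: 4.85
tcp_pos: [0.5819, 0.1984, 0.018]
eef_rot: [0.001, 0.301, 0.954, 0.001]
contact_force: [-0.1, -1.3, 7.0]
width: 0.0374
grip_force: 36.7
```

>>> servo_tool:
  series:
    - [[0,0,0,-2,0],[0,0,0,-5,0],[0,0,0,-8,0],[0,0,0,-11,0],[0,0,0,-11,0]]

```text
time: 5.27
tcp_pos: [0.5837, 0.1992, 0.1333]
eef_rot: [0.004, 0.301, 0.954, 0.003]
contact_force: [1.2, 2.0, 0.3]
width: 0.0374
grip_force: 35.9
```

```bash
python3 - <<'E'
from h import *
go(list(box(.012,-.08))+[.13],np.pi/2+A)
s=ctrl.state();print(s["width"],s["grip_force"])
E
```

```text
shift cm [-24.09 -31.     0.22] turn -36.0 j6 0.94 tcp [0.5837 0.1992 0.1333] head 55.0
0.03735568737770587 35.87919518351555
```

>>> servo_tool:
  series:
    - [[0,-2.4,-3.1,0,-6],[0,-4.8,-6.2,0,-12],[0,-7.2,-9.3,0,-18],[0,-9.6,-12.4,0,-24],[0,-12,-15.5,0,-30],[0,-14.5,-18.6,0,-36],[0,-17,-21.7,0,-36],[0,-19.4,-24.9,0,-36],[0,-21.8,-28,0,-36],[0,-24,-31,0,-36]]

```text
time: 6.1
tcp_pos: [0.5992, -0.1956, 0.1261]
eef_rot: [0.0, -0.008, 1.0, -0.0]
contact_force: [0.5, 0.9, -1.8]
width: 0.0376
grip_force: 35.9
```

>>> servo_tool:
  series:
    - [[0,0,0,0,0],[0,0,0,0,0],[0,0,0,0,0],[0,0,0,0,0]]

```text
time: 6.43
tcp_pos: [0.5994, -0.1922, 0.1261]
eef_rot: [-0.0, -0.009, 1.0, 0.0]
contact_force: [-0.1, -0.2, -0.1]
width: 0.0378
grip_force: 35.9
```

```bash
python3 - <<'E'
from h import *
go(list(box(.012,-.08))+[.07],np.pi/2+A)
s=ctrl.state();print(s["contact_force"],np.round(s["qvel"],3))
p,d,c=shot("wrist","b1")
E
```

```text
shift cm [-0.37 -0.07  5.61] turn 0.0 j6 -0.33 tcp [ 0.5994 -0.1922  0.1261] head 91.0
[-0.11015467 -0.15870913 -0.0976452 ] [ 0.012 -0.004  0.001 -0.001 -0.    -0.002]
```

View pics/b1.png

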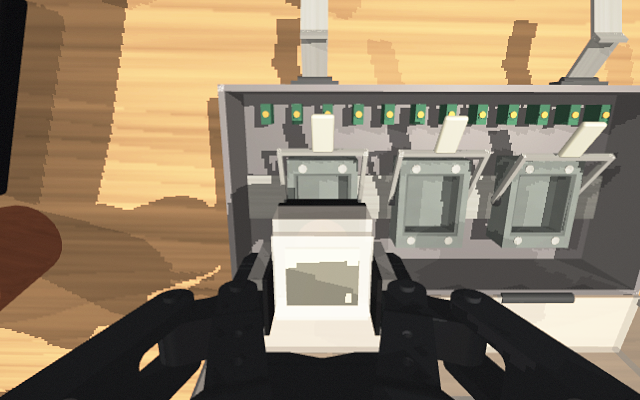

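The held relay sits at (322,265), straight in the grip, with socket 0 and its open lever in front of it. Next I measure where it sits in the hand.

```bash
cat >> h.py <<'E'
def held():
    s=ctrl.state();p,d,c=shot("wrist");P=cloud(c,d);t=s["tcp_pos"]
    m=(abs(P[...,0]-t[0])<.04)&(abs(P[...,1]-t[1])<.0185)
    Q=P[m&(P[...,2]>t[2]-.03)&(P[...,2]<t[2]+.035)]
    top=np.percentile(Q[:,2],90);T=Q[abs(Q[:,2]-top)<.003];r=cv2.minAreaRect((T[:,:2]*1000).astype(np.float32))
    print("tcp",np.round(t,4),"top z rel tcp",np.round(np.median(T[:,2])-t[2],4),len(T),"rect",np.round(r[0],1),np.round(r[1],1),round(r[2],1),"x pctl",np.round(np.percentile(T[:,0],[1,99]),4))
    B=Q[(Q[:,2]<top-.003)&(Q[:,2]>top-.008)];print("shoulder x",np.round(np.percentile(B[:,0],[2,98]),4),len(B))
E
python3 - <<'E'
from h import *
held()
E
```

```text
tcp [ 0.5995 -0.192   0.1262] top z rel tcp 0.0245 7958 rect [ 595.9 -192. ] [35.6 37. ] 0.1 x pctl [0.5788 0.6127]
shoulder x [0.5737 0.6176] 1896
```

>>> servo_tool:
  series:
    - [[0,-0.7,-0.1,1,0],[0,-0.75,-0.1,3,0],[0,-0.75,-0.1,5,0],[0,-0.75,-0.1,6.5,0],[0,-0.75,-0.1,6.9,0],[0,-0.75,-0.1,6.9,0],[0,-0.75,-0.1,6.9,0],[0,-0.75,-0.1,6.9,0]]

```text
time: 7.2
tcp_pos: [0.6079, -0.1943, 0.0583]
eef_rot: [0.001, -0.009, 1.0, -0.0]
contact_force: [-0.4, 0.1, -0.8]
width: 0.0376
grip_force: 35.9
```

```bash
python3 - <<'E'
from h import *
held();go(list(box(.012,-.08))+[.033],np.pi/2+A);print(ctrl.state()["contact_force"])
E
```

```text
tcp [ 0.6079 -0.1943  0.0583] top z rel tcp 0.0245 7952 rect [ 604.5 -194.3] [35.6 37. ] 0.2 x pctl [0.5871 0.621 ]
shoulder x [0.582  0.6261] 1901
shift cm [0.48 0.16 2.55] turn -0.0 j6 -0.33 tcp [ 0.6079 -0.1944  0.0585] head 91.0
[-0.2103454   0.49539023 -1.02413055]
```

>>> servo_tool:
  series:
    - [[0,0.1,0.14,0.3,0],[0,0.1,0.14,0.6,0],[0,0.1,0.14,0.8,0],[0,0.1,0.14,1,0],[0,0.1,0.14,1.2,0],[0,0.1,0.14,1.4,0],[0,0.1,0.14,1.6,0],[0,0.1,0.14,1.6,0]]

```text
time: 7.92
tcp_pos: [0.6057, -0.1928, 0.0405]
eef_rot: [-0.0, -0.009, 1.0, 0.0]
contact_force: [0.1, -0.6, -0.3]
width: 0.0376
grip_force: 35.9
```

```bash
python3 - <<'E'
from h import *
held();print(ctrl.state()["contact_force"])
E
```

```text
tcp [ 0.6057 -0.1928  0.0405] top z rel tcp 0.0245 7983 rect [ 602.1 -192.8] [35.3 37. ] 0.0 x pctl [0.585  0.6188]
shoulder x [0.5798 0.6239] 1894
[ 0.37921128  0.03509067 -0.74036578]
```

>>> servo_tool:
  series:
    - [[0,-0.05,0,0.3,0],[0,-0.05,0,0.5,0],[0,-0.05,0,0.7,0],[0,-0.05,0,0.85,0],[0,-0.05,0,0.85,0]]

```text
time: 8.38
tcp_pos: [0.6065, -0.1929, 0.0339]
eef_rot: [0.0, -0.009, 1.0, -0.0]
contact_force: [-3.4, 1.1, 7.0]
width: 0.0369
grip_force: 36.9
```

```bash
python3 - <<'E'
from h import *
held();print(ctrl.state()["contact_force"])
E
```

```text
tcp [ 0.6065 -0.1929  0.0339] top z rel tcp 0.0246 7980 rect [ 603.  -192.9] [35.4 37.1] 0.3 x pctl [0.5857 0.6196]
shoulder x [0.5806 0.6247] 1886
[-2.53896344  1.10139997  8.049344  ]
```

>>> servo_tool:
  series:
    - [[0,0,0,0.15,0],[0,0,0,0.15,0],[0.6,0,0,0,0],[0.6,0,0,0,0],[0.6,0,0,0,0],[0.6,0,0,-3,0],[0.6,0,0,-6,0],[0.5,3,0,-7,0],[0.5,6.2,0,-7,0],[0.5,6.2,0,-7,0]]

```text
time: 9.27
tcp_pos: [0.5397, -0.1935, 0.1027]
eef_rot: [-0.002, -0.008, 1.0, 0.0]
contact_force: [-0.2, -0.2, -0.0]
width: 0.0425
grip_force: 0.0
```

```bash
python3 - <<'E'
from h import *
p,d,c=shot("wrist","b2");P=cloud(c,d)
m=(abs(P[...,0]-.603)<.03)&(abs(P[...,1]+.193)<.022)&(P[...,2]>.05)&(P[...,2]<.066)
Q=P[m];print(len(Q),np.median(Q[:,2]),np.percentile(Q[:,0],[1,99]),np.percentile(Q[:,1],[1,99]))
w=(p.min(2)>190)&(abs(P[...,1]+.193)<.02)&(P[...,0]<.572)&(P[...,0]>.52)&(P[...,2]>.035)
Q=P[w];print("tab",len(Q),Q.min(0),Q.max(0),np.median(Q,0))
k=np.polyfit(Q[:,0],Q[:,2],1);print("slope",np.degrees(np.arctan(k[0])))
go([.5442,-.1919,.040],np.pi/2+A)
E
```

```text
3804 0.05829339522085851 [0.58039246 0.62415016] [-0.21135867 -0.17406026]
tab 62 [ 0.53678556 -0.19946745  0.04447852] [ 0.56137214 -0.1863906   0.06050904] [ 0.55428106 -0.18789062  0.04986813]
slope -30.36838214041294
shift cm [-0.23  0.18  6.26] turn -0.1 j6 -0.36 tcp [ 0.542  -0.1938  0.1026] head 90.9
```

View pics/b2.png

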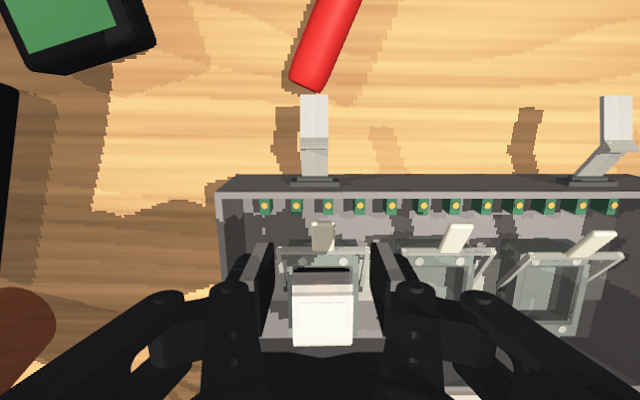

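The relay is home at (322,305): its top is at z 0.058. The lever tab at (322,236) lies open between the fingers.

>>> servo_tool:
  series:
    - [[0.5,0,0.05,2,0],[0.5,0,0.05,4,0],[0.5,0,0.05,5.6,0],[0.5,0,0.05,6.2,0],[0.5,0,0.05,6.2,0],[0,0,0.05,6.2,0],[0,0,0.05,6.2,0],[0,0,0.05,6.2,0],[0,0,0.05,6.2,0],[0,0,0.05,6.2,0]]
  newtons: 25

```text
time: 10.15
tcp_pos: [0.5452, -0.1931, 0.0415]
eef_rot: [0.001, -0.009, 1.0, 0.0]
contact_force: [0.2, 2.4, 0.5]
width: 0.013
grip_force: 25.6
```

>>> servo_tool:
  series:
    - [[0,-0.5,0,-0.7,0],[0,-1,0,-1.35,0],[0,-2.1,0,-2.25,0],[0,-3.3,0,-2.9,0],[0,-4.65,0,-3.3,0],[0,-5.6,0,-3.45,0],[0,-6.2,0,-3.45,0],[0,-6.3,0,-3.45,0],[0,-6.3,0,-3.45,0]]

```text
time: 10.9
tcp_pos: [0.6065, -0.1921, 0.0756]
eef_rot: [-0.001, -0.009, 1.0, 0.0]
contact_force: [-5.6, 3.1, 2.6]
width: 0.0132
grip_force: 25.0
```

```bash
python3 - <<'E'
from h import *
s=ctrl.state();print(s["tcp_pos"],s["contact_force"],s["width"])
p,d,c=shot("wrist","b3")
E
```

```text
[ 0.60653917 -0.19210733  0.07559521] [-5.58434781  3.105164    2.56408795] 0.013160104729800063
```

View pics/b3.png

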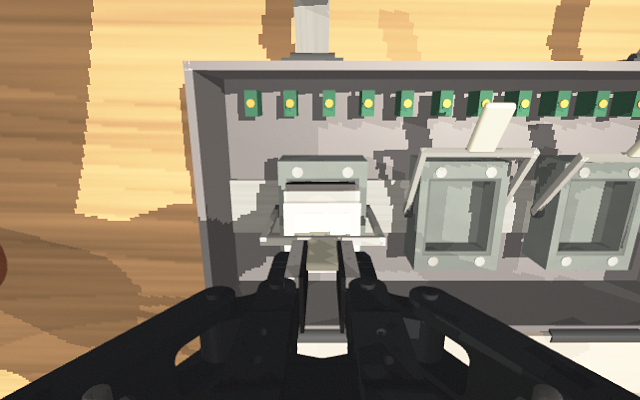

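Lever 0 is shut: its bail stands upright over the relay at (322,240) and pushes back against the stop with 5.6 N. Now the next relay.

>>> servo_tool:
  series:
    - [[0.4,0,0,0,0],[0.5,0,0,0,0],[0.5,0,0,-3,0],[0.5,0,0,-6,0],[0.5,0,0,-10,0],[0.5,0,0,-14,0],[0.5,1.7,3.7,-14,0],[0.5,3.4,7.4,-14,0],[1,5.1,11.1,-14,0],[1,6.8,14.8,-14,0]]

```text
time: 11.78
tcp_pos: [0.5368, -0.0449, 0.2161]
eef_rot: [0.001, -0.008, 1.0, -0.0]
contact_force: [0.8, 0.2, -0.3]
width: 0.0654
grip_force: 0.0
```

>>> servo_tool:
  series:
    - [[1,1.7,3.7,0,0],[1,3.4,7.4,0,0],[1,5.1,11.1,0,0],[1,6.8,14.8,0,0],[1,8.5,18.5,0,0],[1,10.2,22.2,0,0],[1,10.5,24,0,0],[1,10.5,24,0,0],[1,10.5,24,0,0]]

```text
time: 12.53
tcp_pos: [0.4281, 0.1934, 0.2158]
eef_rot: [0.001, -0.01, 1.0, -0.0]
contact_force: [0.5, -0.4, 0.4]
width: 0.0855
grip_force: 0.0
```

```bash
python3 - <<'E'
from h import *
p,d,c=shot("wrist","c1");P=cloud(c,d)
for r in ctrl.spot_in("wrist","relay0"):
    b=r["bbox"];u,v=int((b[0]+b[2])/2),int((b[1]+b[3])/2);print(round(r["score"],2),np.round(b),np.round(P[v,u],3),p[v,u])
relay(P,(.426,.193))
go([.426,.193,.22])
E
```

```text
0.83 [304. 152. 346. 201.] [0.425 0.196 0.043] [209 231 230]
0.78 [330.  54. 388. 104.] [0.337 0.224 0.041] [220 236 230]
0.63 [425. 226. 482. 274.] [0.497 0.325 0.043] [202 218 225]
0.63 [199. 228. 249. 277.] [0.505 0.096 0.043] [205 229 230]
0.58 [190.  94. 258. 160.] [0.382 0.103 0.043] [206 229 230]
top 1423 c [429.4 196.4] wh [34.3 38. ] ang of w side 7.8 zmed 0.0426
body 1845 c [429.4 196.4] wh [44.4 38. ] ang of w side 7.9 zmed 0.0423
shift cm [ 0.24  0.1  -0.45] turn 0 j6 0.41 tcp [0.4284 0.1921 0.2155] head 90.9
```

>>> servo_tool:
  series:
    - [[1,-0.1,0.4,4,-3.5],[1,-0.1,0.4,8,-7],[1,-0.1,0.4,12,-7],[1,-0.1,0.4,15,-7],[1,-0.1,0.4,17.5,-7],[1,-0.1,0.4,19.5,-7],[1,-0.1,0.4,19.8,-7],[1,-0.1,0.4,19.8,-7]]

```text
time: 13.3
tcp_pos: [0.4284, 0.1951, 0.0162]
eef_rot: [-0.001, -0.068, 0.998, -0.001]
contact_force: [0.4, -0.1, -0.4]
width: 0.0855
grip_force: 0.0
```

>>> servo_tool:
  series:
    - [[0,0,0,0,0],[0,0,0,0,0],[0,0,0,0,0],[0,0,0,0,0],[0,0,0,0,0],[0,0,0,0,0],[0,0,0,-2,0],[0,0,0,-5,0],[0,0,0,-9,0],[0,0,0,-11,0]]
  newtons: 35

```text
time: 14.13
tcp_pos: [0.4296, 0.1971, 0.1311]
eef_rot: [0.002, -0.07, 0.998, 0.001]
contact_force: [1.4, 0.7, 0.0]
width: 0.0374
grip_force: 35.7
```

```bash
python3 - <<'E'
from h import *
go(list(box(.012,0))+[.13],np.pi/2+A)
held()
s=ctrl.state();print(s["width"],s["grip_force"],s["contact_force"])
E
```

```text
shift cm [-12.73 -33.09   0.12] turn 7.0 j6 0.29 tcp [0.4296 0.1971 0.1311] head 98.0
tcp [0.4296 0.1971 0.1311] top z rel tcp 0.0241 7708 rect [428.9 197.5] [35.6 39.2] 7.5 x pctl [0.4106 0.4467]
shoulder x [0.4052 0.4522] 1769
0.0371722849054359 35.67594230175018 [ 2.41741469 -0.34333061  1.57092941]
```

>>> servo_tool:
  series:
    - [[0,-1.4,-3.6,0,3.5],[0,-2.8,-7.2,0,7],[0,-4.2,-10.8,0,7],[0,-5.6,-14.4,0,7],[0,-7,-18,0,7],[0,-8.4,-21.6,0,7],[0,-9.8,-25.2,0,7],[0,-11.2,-28.8,0,7],[0,-12.6,-32.4,0,7],[0,-12.7,-33.1,0,7]]

```text
time: 15.02
tcp_pos: [0.6027, -0.1182, 0.1262]
eef_rot: [0.0, -0.007, 1.0, -0.001]
contact_force: [-0.8, 0.8, -0.7]
width: 0.037
grip_force: 35.8
```

>>> servo_tool:
  series:
    - [[0,0,0,0,0],[0,0,0,2,0],[0,0,0,4,0],[0,0,0,6,0],[0,0,0,7,0],[0,0,0,7,0],[0,0,0,7,0]]

```text
time: 15.6
tcp_pos: [0.5999, -0.1125, 0.0572]
eef_rot: [-0.001, -0.009, 1.0, 0.0]
contact_force: [-0.2, 1.1, -1.4]
width: 0.0371
grip_force: 35.8
```

```bash
python3 - <<'E'
from h import *
print(box(.012,0))
held();go(list(box(.012,0))+[.034],np.pi/2+A);print(ctrl.state()["contact_force"])
E
```

```text
[ 0.60169817 -0.11289057]
tcp [ 0.5999 -0.1125  0.0572] top z rel tcp 0.024 7847 rect [ 599.3 -112.6] [35.9 37. ] 0.1 x pctl [0.5821 0.6162]
shoulder x [0.5769 0.6214] 1863
shift cm [-0.1  -0.01  2.41] turn 0.0 j6 -0.2 tcp [ 0.6007 -0.1129  0.0581] head 91.0
[ 0.16190855 -0.87269873 -0.28357555]
```

>>> servo_tool:
  series:
    - [[0,-0.15,0,0.3,0],[0,-0.15,0,0.6,0],[0,-0.15,0,0.9,0],[0,-0.15,0,1.2,0],[0,-0.15,0,1.5,0],[0,-0.15,0,1.8,0],[0,-0.15,0,2.1,0],[0,-0.15,0,2.4,0],[0,-0.15,0,2.5,0],[0,-0.15,0,2.5,0]]

```text
time: 16.48
tcp_pos: [0.602, -0.1135, 0.0344]
eef_rot: [0.001, -0.009, 1.0, -0.0]
contact_force: [-7.7, 1.9, 15.5]
width: 0.037
grip_force: 37.7
```

```bash
python3 - <<'E'
from h import *
held();print(ctrl.state()["contact_force"])
E
```

```text
tcp [ 0.602  -0.1135  0.0344] top z rel tcp 0.024 7823 rect [ 601.3 -113.5] [35.5 37. ] 0.1 x pctl [0.5841 0.6181]
shoulder x [0.579  0.6234] 1872
[-6.84915595  0.99105763 15.08930057]
```

>>> servo_tool:
  series:
    - [[0.6,0,0,0,0],[0.6,0,0,0,0],[0.6,0,0,0,0],[0.6,0,0,-3,0],[0.6,0,0,-6,0],[0.5,3,0,-7,0],[0.5,6,0,-7,0],[0.5,6,0,-7,0],[0.5,6,0,-7,0]]

```text
time: 17.28
tcp_pos: [0.5409, -0.1146, 0.1022]
eef_rot: [-0.0, -0.008, 1.0, -0.0]
contact_force: [0.1, -0.2, -0.3]
width: 0.0427
grip_force: 0.0
```

```bash
cat >> h.py <<'E'
def tabcheck(k):
    p,d,c=shot("wrist");P=cloud(c,d);h=box(.012,k)
    m=(abs(P[...,0]-h[0])<.03)&(abs(P[...,1]-h[1])<.022)&(P[...,2]>.05)&(P[...,2]<.066)
    Q=P[m];print(len(Q),np.median(Q[:,2]),np.percentile(Q[:,0],[1,99]),np.percentile(Q[:,1],[1,99]))
    t=box(-.045,k);w=(p.min(2)>140)&(np.ptp(p.astype(int),axis=2)<45)&(abs(P[...,1]-t[1])<.012)&(P[...,0]<h[0]-.035)&(P[...,0]>h[0]-.08)&(P[...,2]>.04)
    Q=P[w];print("tab",len(Q),Q.min(0),Q.max(0),np.median(Q,0))
    k=np.polyfit(Q[:,0],Q[:,2],1);print("slope",np.degrees(np.arctan(k[0])))
E
python3 - <<'E'
from h import *
tabcheck(0);go([.5445,-.1131,.041],np.pi/2+A)
E
```

```text
3831 0.058403270910712235 [0.57919416 0.62325842] [-0.13249097 -0.09531128]
tab 773 [ 0.52177083 -0.12537669  0.04213563] [ 0.56306498 -0.10189768  0.06243987] [ 0.54606991 -0.11289353  0.05527583]
slope -19.768432611657488
shift cm [-0.25  0.15  6.11] turn -0.0 j6 -0.23 tcp [ 0.542  -0.1147  0.1021] head 91.0
```

>>> servo_tool:
  series:
    - [[0.5,-0.1,0.15,2,0],[0.5,-0.1,0.15,4,0],[0.5,-0.1,0.15,5.6,0],[0.5,-0.1,0.15,6.1,0],[0.5,-0.1,0.15,6.1,0],[0,-0.1,0.15,6.1,0],[0,-0.1,0.15,6.1,0],[0,-0.1,0.15,6.1,0],[0,-0.1,0.15,6.1,0],[0,-0.1,0.15,6.1,0]]
  newtons: 25

```text
time: 18.17
tcp_pos: [0.5438, -0.113, 0.042]
eef_rot: [0.001, -0.009, 1.0, -0.0]
contact_force: [1.2, 1.3, -0.3]
width: 0.0132
grip_force: 25.2
```

>>> servo_tool:
  series:
    - [[0,-0.5,0,-0.7,0],[0,-1,0,-1.35,0],[0,-2.1,0,-2.25,0],[0,-3.3,0,-2.9,0],[0,-4.65,0,-3.3,0],[0,-5.6,0,-3.45,0],[0,-6.2,0,-3.45,0],[0,-6.3,0,-3.45,0],[0,-6.3,0,-3.45,0]]

```text
time: 18.92
tcp_pos: [0.6042, -0.112, 0.076]
eef_rot: [-0.002, -0.008, 1.0, -0.0]
contact_force: [-6.8, 0.1, 3.4]
width: 0.0126
grip_force: 25.1
```

>>> servo_tool:
  series:
    - [[0.4,0,0,0,0],[0.5,0,0,0,0],[0.5,0,0,-3,0],[0.5,0,0,-6,0],[0.5,0,0,-10,0],[0.5,0,0,-14,0],[0.5,0,3,-14,0]]

```text
time: 19.5
tcp_pos: [0.6089, -0.0856, 0.2251]
eef_rot: [0.007, -0.006, 1.0, -0.002]
contact_force: [-0.2, -0.1, 0.6]
width: 0.0427
grip_force: 0.0
```

```bash
python3 - <<'E'
from h import *
p,d,c=shot("top");P=cloud(c,d)
for r in ctrl.spot_in("top","relay0"):
    b=r["bbox"];u,v=int((b[0]+b[2])/2),int((b[1]+b[3])/2);print(round(r["score"],2),np.round(b),np.round(P[v,u],3),p[v,u])
go([.505,.328,.216]);print(ctrl.state()["width"])
E
```

```text
0.79 [238. 266. 256. 282.] [0.333 0.221 0.042] [216 240 236]
0.77 [277. 251. 299. 266.] [0.382 0.101 0.043] [213 239 235]
0.46 [204. 204. 223. 224.] [0.504 0.327 0.044] [213 239 236]
0.45 [291. 206. 298. 223.] [0.512 0.089 0.036] [208 238 235]
shift cm [ 9.44 40.99  0.27] turn 0 j6 -0.15 tcp [ 0.6072 -0.0801  0.2193] head 91.1
0.04261875186419569
```

>>> servo_tool:
  series:
    - [[1,0.9,4,0,0],[1,1.8,8,0,0],[1,2.7,12,0,0],[1,3.6,16,0,0],[1,4.6,20,0,0],[1,5.5,24,0,0],[1,6.4,28,0,0],[1,7.3,32,0,0],[1,8.3,36,0,0],[1,9,40,0,0]]

```text
time: 20.43
tcp_pos: [0.5078, 0.3181, 0.2158]
eef_rot: [0.0, -0.009, 1.0, -0.0]
contact_force: [1.6, 0.3, 0.8]
width: 0.0854
grip_force: 0.0
```

>>> servo_tool:
  series:
    - [[1,0.1,0.7,0,0],[1,0.1,0.7,0,0],[1,0.1,0.7,0,0],[1,0.1,0.7,0,0]]

```text
time: 20.77
tcp_pos: [0.5079, 0.3222, 0.2156]
eef_rot: [0.0, -0.008, 1.0, -0.0]
contact_force: [0.4, 0.0, -0.1]
width: 0.0854
grip_force: 0.0
```

```bash
python3 - <<'E'
from h import *
p,d,c=shot("wrist","d1");P=cloud(c,d)
for r in ctrl.spot_in("wrist","relay0"):
    b=r["bbox"];u,v=int((b[0]+b[2])/2),int((b[1]+b[3])/2);print(round(r["score"],2),np.round(b),np.round(P[v,u],3),p[v,u])
relay(P,(.507,.33));go([.507,.33,.017])
Q=P[(P[...,2]>.05)&(np.hypot(P[...,0]-.507,P[...,1]-.33)<.13)&(P[...,2]<.13)];r=np.hypot(Q[:,0]-.507,Q[:,1]-.33);print(Q[np.argsort(r)[:200:40]] if len(r) else "")
E
```

```text
0.97 [187.   0. 245.  10.] [0.357 0.225 0.023] [66 33 15]
0.95 [ 35.   0. 121.  73.] [0.387 0.113 0.043] [206 229 228]
0.72 [305. 148. 364. 208.] [0.507 0.333 0.042] [211 234 232]
0.56 [ 56. 155. 126. 204.] [0.511 0.103 0.044] [202 228 230]
top 1425 c [509.5 334.2] wh [34.4 38.1] ang of w side 33.4 zmed 0.0426
body 1853 c [509.6 334.2] wh [44.5 38.1] ang of w side 33.4 zmed 0.0423
shift cm [ 0.1   0.82 19.88] turn 0 j6 0.55 tcp [0.5081 0.3219 0.2158] head 90.9
[[0.61747092 0.38764603 0.05277681]
 [0.61547327 0.39385998 0.05602334]
 [0.61595508 0.39368195 0.05709821]
 [0.61439754 0.39697594 0.05965995]
 [0.62203752 0.38393994 0.05276116]]
```

View pics/d1.png

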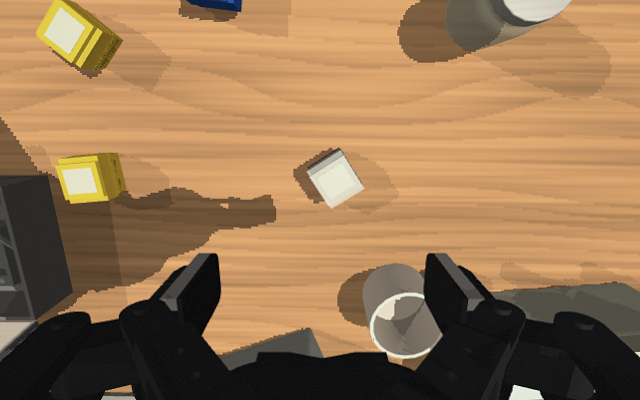

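The third relay has a white housing on a black foot at (335,180), undisturbed. The mug at (400,320) is clear of the gripper.

>>> servo_tool:
  series:
    - [[1,-0.1,0.6,3,-7],[1,-0.2,1.2,7,-14],[1,-0.2,1.2,11,-21],[1,-0.2,1.2,14,-28],[1,-0.2,1.2,16,-32.5],[1,-0.2,1.2,18,-32.5],[1,-0.2,1.2,19.5,-32.5],[1,-0.2,1.2,19.8,-32.5],[1,-0.2,1.2,19.8,-32.5]]

```text
time: 21.62
tcp_pos: [0.5091, 0.3339, 0.0168]
eef_rot: [-0.001, -0.287, 0.958, -0.0]
contact_force: [-0.5, 0.5, 0.5]
width: 0.0852
grip_force: 0.0
```

>>> servo_tool:
  series:
    - [[0,0,0,0,0],[0,0,0,0,0],[0,0,0,0,0],[0,0,0,0,0],[0,0,0,0,0],[0,0,0,0,0],[0,0,0,-2,0],[0,0,0,-5,0],[0,0,0,-9,0],[0,0,0,-11,0]]
  newtons: 35

```text
time: 22.45
tcp_pos: [0.5099, 0.3361, 0.1316]
eef_rot: [0.002, -0.288, 0.958, 0.001]
contact_force: [0.2, 0.1, 0.1]
width: 0.0374
grip_force: 36.1
```

```bash
python3 - <<'E'
from h import *
go(list(box(.012,.08))+[.13],np.pi/2+A)
held()
E
```

```text
shift cm [ 12.83 -35.76   0.11] turn 32.5 j6 -0.0 tcp [0.5099 0.3361 0.1316] head 123.5
tcp [0.5099 0.3361 0.1316] top z rel tcp 0.0236 7434 rect [506.7 338.4] [35.3 46.1] 33.0 x pctl [0.4869 0.5302]
shoulder x [0.4819 0.5349] 1446
```

>>> servo_tool:
  series:
    - [[0,1.3,-3.6,0,6],[0,2.6,-7.2,0,12],[0,3.9,-10.8,0,18],[0,5.2,-14.4,0,24],[0,6.5,-18,0,30],[0,7.8,-21.6,0,32.5],[0,9.1,-25.2,0,32.5],[0,10.4,-28.8,0,32.5],[0,11.7,-32.4,0,32.5],[0,12.9,-35.8,0,32.5]]

```text
time: 23.33
tcp_pos: [0.599, -0.0363, 0.1272]
eef_rot: [-0.0, -0.008, 1.0, 0.0]
contact_force: [1.3, 0.2, -1.6]
width: 0.0376
grip_force: 36.1
```

>>> servo_tool:
  series:
    - [[0,0,0,0,0],[0,0,0,0,0],[0,0,0,2,0],[0,0,0,4,0],[0,0,0,6,0],[0,0,0,7,0],[0,0,0,7,0],[0,0,0,7,0]]

```text
time: 24.0
tcp_pos: [0.5987, -0.0333, 0.0575]
eef_rot: [-0.001, -0.009, 1.0, 0.0]
contact_force: [0.8, -0.8, -1.1]
width: 0.0374
grip_force: 36.1
```

```bash
python3 - <<'E'
from h import *
print(box(.012,.08))
held();go(list(box(.012,.08))+[.034],np.pi/2+A);print(ctrl.state()["contact_force"])
E
```

```text
[ 0.60030198 -0.03290276]
tcp [ 0.5987 -0.0333  0.0575] top z rel tcp 0.0236 7776 rect [597.5 -33.3] [37.  35.6] 90.0 x pctl [0.5804 0.6144]
shoulder x [0.5753 0.6195] 1844
shift cm [-0.08  0.06  2.45] turn 0.0 j6 -0.07 tcp [ 0.5995 -0.0336  0.0585] head 91.0
[-0.60119457  0.23756945 -0.18962663]
```

>>> servo_tool:
  series:
    - [[0,-0.18,0.05,0.3,0],[0,-0.18,0.05,0.6,0],[0,-0.18,0.05,0.9,0],[0,-0.18,0.05,1.2,0],[0,-0.18,0.05,1.5,0],[0,-0.18,0.05,1.8,0],[0,-0.18,0.05,2.1,0],[0,-0.18,0.05,2.4,0],[0,-0.18,0.05,2.5,0],[0,-0.18,0.05,2.5,0]]

```text
time: 24.88
tcp_pos: [0.601, -0.0335, 0.0348]
eef_rot: [0.001, -0.009, 1.0, 0.0]
contact_force: [-6.9, 3.1, 15.9]
width: 0.0371
grip_force: 38.2
```

```bash
python3 - <<'E'
from h import *
held();print(ctrl.state()["contact_force"])
E
```

```text
tcp [ 0.601  -0.0335  0.0348] top z rel tcp 0.0236 7793 rect [599.8 -33.5] [37.  35.5] 90.0 x pctl [0.5826 0.6166]
shoulder x [0.5776 0.6218] 1843
[-6.63284484  3.18423517 15.12939444]
```

Home (top at 0.0584). Release and move over tab 2.

>>> servo_tool:
  series:
    - [[0.6,0,0,0,0],[0.6,0,0,0,0],[0.6,0,0,0,0],[0.6,0,0,-3,0],[0.6,0,0,-6,0],[0.5,3,0,-7,0],[0.5,6,0,-7,0],[0.5,6,0,-7,0],[0.5,6,0,-7,0]]

```text
time: 25.68
tcp_pos: [0.5398, -0.035, 0.1027]
eef_rot: [-0.0, -0.008, 1.0, -0.0]
contact_force: [0.9, -0.5, -0.2]
width: 0.0427
grip_force: 0.0
```

```bash
python3 - <<'E'
from h import *
tabcheck(.08);go([.542,-.0335,.041],np.pi/2+A)
E
```

```text
3816 0.05839116532667535 [0.57768465 0.62177472] [-0.05254723 -0.01524974]
tab 249 [ 0.52031231 -0.04580131  0.04514919] [ 0.56379719 -0.0221568   0.06639051] [ 0.54078621 -0.02974831  0.0549794 ]
slope -10.805868163357458
shift cm [-0.1   0.15  6.16] turn -0.0 j6 -0.08 tcp [ 0.541  -0.035   0.1026] head 91.0
```

>>> servo_tool:
  series:
    - [[0.5,-0.3,0.15,2,0],[0.5,-0.3,0.15,4,0],[0.5,-0.3,0.15,5.4,0],[0.5,-0.3,0.15,5.7,0],[0.5,-0.3,0.15,5.7,0],[0,-0.3,0.15,5.7,0],[0,-0.3,0.15,5.7,0],[0,-0.3,0.15,5.7,0],[0,-0.3,0.15,5.7,0],[0,-0.3,0.15,5.7,0]]
  newtons: 25

```text
time: 26.57
tcp_pos: [0.5447, -0.033, 0.0465]
eef_rot: [0.001, -0.009, 1.0, 0.0]
contact_force: [1.5, 1.1, -0.0]
width: 0.0131
grip_force: 25.2
```

>>> servo_tool:
  series:
    - [[0,-0.7,0,-0.8,0],[0,-1.5,0,-1.5,0],[0,-2.7,0,-2.2,0],[0,-4.1,0,-2.6,0],[0,-5,0,-2.75,0],[0,-5.6,0,-2.8,0],[0,-5.9,0,-2.8,0],[0,-6,0,-2.8,0],[0,-6,0,-2.8,0]]

```text
time: 27.32
tcp_pos: [0.6034, -0.0321, 0.0735]
eef_rot: [-0.0, -0.009, 1.0, 0.0]
contact_force: [-2.7, 2.3, 1.5]
width: 0.0128
grip_force: 25.2
```

>>> servo_tool:
  series:
    - [[0.4,0,0,0,0],[0.5,0,0,0,0],[0.5,0,0,-3,0],[0.5,0,0,-6,0],[0.5,0,0,-10,0],[0.5,2,-3,-13,0],[0.5,6,-5,-15,0],[0.5,9,-8,-17,0],[0.5,9,-8,-17,0],[0.5,9,-8,-17,0]]

```text
time: 28.15
tcp_pos: [0.5145, -0.1161, 0.2469]
eef_rot: [0.003, -0.007, 1.0, -0.001]
contact_force: [0.7, 0.3, 1.1]
width: 0.0423
grip_force: 0.0
```

```bash
python3 - <<'E'
from h import *
p,d,c=shot("wrist","e1");np.save("e1d.npy",d);np.savez("e1c.npz",**c);P=cloud(c,d)
for k in(-.08,0,.08):
    h=box(.012,k);m=(abs(P[...,1]-h[1])<.032)&(P[...,2]>.063)&(P[...,2]<.11)&(abs(P[...,0]-h[0])<.08)
    Q=P[m];print(k,len(Q),"hinge x",h[0],np.percentile(Q[:,0],[5,50,95]) if len(Q) else "",Q[:,2].max() if len(Q) else "")
t,dt,ct=shot("top","top1");T=cloud(ct,dt);np.save("t1.npy",dt)
for q in ["cover_tab","clip0_tab","clip1_tab"]:
    for r in ctrl.tip_of("top",q):
        u,v=np.round(r["at"]).astype(int);print(q,round(r["score"],2),(u,v),np.round(T[v,u],3))
m=(T[...,2]>.15)&(abs(T[...,1]+.113)<.16)&(T[...,0]>.64)&(T[...,0]<.85)
Q=T[m];print(len(Q),Q.min(0),Q.max(0))
print(ctrl.state()["tcp_pos"])
E
```

```text
-0.08 102 hinge x 0.6030943648568594 [0.60035888 0.60234666 0.60488609] 0.0678841425496029
0 402 hinge x 0.6016981723418767 [0.59858928 0.59947226 0.60215924] 0.09476143087593719
0.08 148 hinge x 0.600301979826894 [0.59691878 0.59792556 0.60062522] 0.09389737423887196
cover_tab 0.72 (np.int64(367), np.int64(137)) [ 0.546 -0.066  0.711]
clip1_tab 0.56 (np.int64(331), np.int64(227)) [ 0.475 -0.021  0.046]
991 [ 0.66602472 -0.24918578  0.1551654 ] [0.72725016 0.03467423 0.23196962]
[ 0.51583894 -0.11316385  0.24236552]
```

View pics/e1.png

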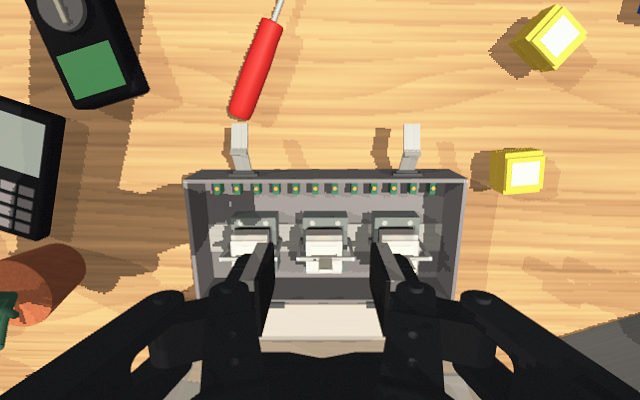

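All three bails stand upright over the relays, at (250,255), (322,262) and (400,255), so step 1 is done. Next I locate the cover tab from the first top picture, where the arm did not hide it.

```bash
python3 - <<'E'
from h import *
c=ctrl.get_calibration("top");T=cloud(c,np.load("top0.npy"));p=cv2.imread("pics/top0.png")
for v in range(131,166,2): print(v,[tuple(np.round(T[v,u],3)) for u in(340,366,390)],p[v,366])
print([(u,tuple(np.round(T[137,u],3)),p[137,u]) for u in range(358,375)])
t=p[120:175,300:430];cv2.imwrite("pics/t0c.png",cv2.resize(t,None,fx=6,fy=6,interpolation=cv2.INTER_CUBIC))
E
```

```text
131 [(np.float64(0.719), np.float64(-0.037), np.float64(0.191)), (np.float64(0.723), np.float64(-0.108), np.float64(0.187)), (np.float64(0.723), np.float64(-0.172), np.float64(0.192))] [170 201 226]
133 [(np.float64(0.715), np.float64(-0.037), np.float64(0.187)), (np.float64(0.705), np.float64(-0.104), np.float64(0.226)), (np.float64(0.718), np.float64(-0.172), np.float64(0.191))] [128 142 154]
135 [(np.float64(0.708), np.float64(-0.037), np.float64(0.191)), (np.float64(0.698), np.float64(-0.104), np.float64(0.23)), (np.float64(0.713), np.float64(-0.172), np.float64(0.189))] [65 72 77]
137 [(np.float64(0.703), np.float64(-0.037), np.float64(0.191)), (np.float64(0.699), np.float64(-0.106), np.float64(0.21)), (np.float64(0.707), np.float64(-0.172), np.float64(0.19))] [55 56 60]
139 [(np.float64(0.697), np.float64(-0.038), np.float64(0.191)), (np.float64(0.697), np.float64(-0.107), np.float64(0.197)), (np.float64(0.702), np.float64(-0.172), np.float64(0.188))] [52 55 63]
141 [(np.float64(0.692), np.float64(-0.038), np.float64(0.189)), (np.float64(0.692), np.float64(-0.107), np.float64(0
[... 3507 characters left out ...]
.698), np.float64(-0.111), np.float64(0.213)), array([50, 54, 60], dtype=uint8)), (369, (np.float64(0.699), np.float64(-0.114), np.float64(0.21)), array([55, 63, 63], dtype=uint8)), (370, (np.float64(0.704), np.float64(-0.118), np.float64(0.195)), array([117, 136, 147], dtype=uint8)), (371, (np.float64(0.705), np.float64(-0.121), np.float64(0.192)), array([149, 174, 187], dtype=uint8)), (372, (np.float64(0.705), np.float64(-0.124), np.float64(0.19)), array([148, 171, 188], dtype=uint8)), (373, (np.float64(0.706), np.float64(-0.126), np.float64(0.189)), array([152, 175, 188], dtype=uint8)), (374, (np.float64(0.705), np.float64(-0.129), np.float64(0.193)), array([147, 168, 185], dtype=uint8))]
```

View pics/t0c.png

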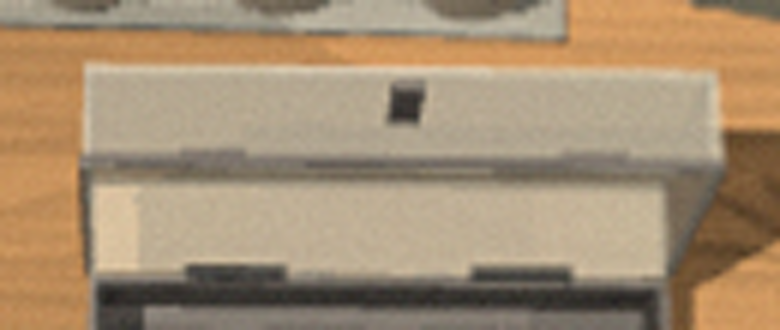

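The tab sits on top of the open cover at crop (405,103), at about (0.70, -0.110, 0.216); the cover is at about 1.67 rad. Now hovering over it.

>>> servo_tool:
  series:
    - [[0.5,-1,0,-2,0],[0.5,-4,0,-2.5,0],[0.5,-8,0,-2.5,0],[0.5,-12,-0.1,-2.5,0],[0.5,-16,-0.1,-2.5,0],[0.5,-18.5,-0.1,-2.5,0],[0.5,-18.5,-0.1,-2.5,0],[0.5,-18.5,-0.1,-2.5,0]]

```text
time: 29.07
tcp_pos: [0.7018, -0.1104, 0.2645]
eef_rot: [-0.002, -0.009, 1.0, 0.0]
contact_force: [0.3, -0.7, -0.4]
width: 0.0429
grip_force: 0.0
```

```bash
python3 - <<'E'
from h import *
p,d,c=shot("wrist","f1");P=cloud(c,d);s=ctrl.state()
m=(P[...,2]>.2)&(P[...,2]<.24)&(P[...,0]>.66)&(P[...,0]<.73)&(abs(P[...,1]+.111)<.0185)
Q=P[m];print(len(Q),Q.min(0),Q.max(0),np.median(Q,0)) if len(Q) else print("none")
print([ (round(r["score"],2),r["at"]) for r in ctrl.tip_of("wrist","cover_tab")])
go([.7007,-.1112,.204],np.pi/2+A)
E
```

```text
688 [ 0.69653474 -0.11774489  0.20011869] [ 0.70596524 -0.10368446  0.23075451] [ 0.69935799 -0.11055896  0.22208286]
[(0.92, [323.0, 225.9]), (0.63, [322.8, 61.6])]
shift cm [-0.08 -0.03  6.36] turn 0.0 j6 -0.18 tcp [ 0.7001 -0.1109  0.2676] head 91.0
```

>>> servo_tool:
  series:
    - [[0.5,0,0,2,0],[0.5,0,0,4,0],[0.5,0,0,5.6,0],[0.5,0,0,6.2,0],[0.5,0,0,6.2,0],[0,0,0,6.2,0],[0,0,0,6.2,0],[0,0,0,6.2,0],[0,0,0,6.2,0],[0,0,0,6.2,0]]
  newtons: 40

```text
time: 30.0
tcp_pos: [0.701, -0.1104, 0.2087]
eef_rot: [0.002, -0.009, 1.0, 0.001]
contact_force: [0.2, 6.1, 4.4]
width: 0.0124
grip_force: 39.4
```

>>> servo_tool:
  series:
    - [[0,1.4,0,-0.3,0],[0,2.8,0,-0.5,0],[0,4.4,0,-0.5,0],[0,6.1,0,-0.4,0],[0,7.7,0,-0.1,0],[0,9.3,0,0.3,0],[0,9.3,0,0.3,0]]

```text
time: 30.58
tcp_pos: [0.6062, -0.112, 0.2062]
eef_rot: [0.002, -0.009, 1.0, 0.001]
contact_force: [-2.5, 6.5, 6.2]
width: 0.0125
grip_force: 41.4
```

>>> servo_tool:
  series:
    - [[0,1.6,0,0.6,0],[0,3.05,0,1.35,0],[0,4.4,0,2.3,0],[0,5.7,0,3.3,0],[0,6.9,0,4.4,0],[0,8,0,5.7,0],[0,8.9,0,7,0],[0,9.7,0,8.5,0],[0,10.2,0,9.6,0],[0,10.2,0,9.6,0]]

```text
time: 31.42
tcp_pos: [0.5018, -0.1137, 0.1065]
eef_rot: [-0.002, -0.009, 1.0, 0.001]
contact_force: [-8.1, 6.1, 3.3]
width: 0.0127
grip_force: 48.7
```

>>> servo_tool:
  series:
    - [[0,0.45,0,1.3,0],[0,0.8,0,2.6,0],[0,1,0,3.7,0],[0,1,0,4,0],[0,1,0,4.1,0],[0,1,0,4.1,0]]

```text
time: 31.92
tcp_pos: [0.4918, -0.1138, 0.066]
eef_rot: [-0.003, -0.009, 1.0, 0.001]
contact_force: [-11.1, 5.9, 1.7]
width: 0.0126
grip_force: 54.0
```

```bash
python3 - <<'E'
from h import *
s=ctrl.state();print(s["tcp_pos"],s["contact_force"],s["width"])
p,d,c=shot("wrist","g1");P=cloud(c,d)
q,dt,ct=shot("top");T=cloud(ct,dt);
m=(T[...,2]>.08)&(T[...,2]<.125)&(abs(T[...,1]+.113)<.13)&(T[...,0]>.53)&(T[...,0]<.65);Q=T[m]
if len(Q)>50:
    k=np.linalg.lstsq(np.c_[Q[:,:2],np.ones(len(Q))],Q[:,2],rcond=None)[0];print("top slope",k,np.median(Q[:,2]),len(Q))
E
```

```text
[ 0.49183853 -0.11384369  0.06596337] [-11.06286574   5.88861219   1.6621279 ] 0.012556121353113006
top slope [-0.04611907  0.0002509   0.13573725] 0.10804780680579618 1705
```

View pics/g1.png

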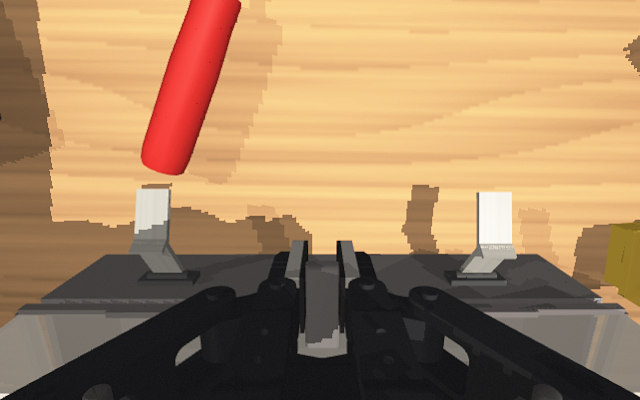

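The cover is down with the tab gripped at (322,300), and both clips still lean out at (152,215) and (494,220). The slope suggests it is slightly open still, so I press it home.

>>> servo_tool:
  series:
    - [[0,-0.4,0,0.4,0],[0,-0.4,0,0.8,0],[0,-0.4,0,1.1,0],[0,-0.4,0,1.1,0],[0,-0.4,0,1.1,0]]

```text
time: 32.43
tcp_pos: [0.4921, -0.1138, 0.0572]
eef_rot: [-0.006, -0.008, 1.0, 0.001]
contact_force: [-32.1, 6.5, 30.6]
width: 0.0125
grip_force: 59.8
```

```bash
cat >> h.py <<'E'
def cov():
    s=ctrl.state();print(s["tcp_pos"],s["contact_force"],s["width"])
    q,dt,ct=shot("top");T=cloud(ct,dt)
    m=(T[...,2]>.08)&(T[...,2]<.125)&(abs(T[...,1]+.113)<.13)&(T[...,0]>.53)&(T[...,0]<.65);Q=T[m]
    k=np.linalg.lstsq(np.c_[Q[:,:2],np.ones(len(Q))],Q[:,2],rcond=None)[0];print("top slope",k,np.median(Q[:,2]),len(Q))
E
python3 -c "
from h import *
cov()"
```

```text
[ 0.49214198 -0.11384273  0.05720771] [-32.14317889   6.52031714  30.6359093 ] 0.012451225849576128
top slope [-0.00142538 -0.00224435  0.10577345] 0.10503255711439885 1695
```

>>> servo_tool:
  series:
    - [[0,0,0,-0.5,0],[0,-0.1,0,-0.7,0],[0.4,-0.1,0,-0.7,0],[0.5,-0.1,0,-0.7,0],[0.5,-0.1,0,-0.7,0],[0.5,-0.1,0,-4,0],[0.5,-0.1,0,-8,0],[0.5,0.5,-3,-11,0],[0.5,0.5,-3,-11,0],[0.5,0.5,-3,-11,0]]

```text
time: 33.32
tcp_pos: [0.4967, -0.1466, 0.1683]
eef_rot: [0.003, -0.008, 1.0, -0.001]
contact_force: [0.2, 0.1, -1.1]
width: 0.0427
grip_force: 0.0
```

```bash
python3 - <<'E'
from h import *
cov()
p,d,c=shot("wrist","h1");P=cloud(c,d)
B,G,R=[p[...,i].astype(int) for i in range(3)]
Q=P[(R>120)&(G<70)&(B<70)&(P[...,0]<.6)&(P[...,2]<.1)];print("driver",len(Q),Q[Q[:,0].argmax()],Q.max(0),Q[Q[:,0]>Q[:,0].max()-.03].min(0))
for k in(-.085,.085):
    h=box(-.073,k);w=(abs(P[...,1]-h[1])<.011)&(P[...,0]>h[0]-.075)&(P[...,0]<h[0]-.012)&(P[...,2]>.025)&(P[...,2]<.09)&(R-B<45)&(p.min(2)>110)
    Q=P[w];print("clip",k,h,len(Q))
    if len(Q)>5:
        print(Q.min(0),Q.max(0),np.median(Q,0)); f=np.polyfit(Q[:,0],Q[:,2],1);print(np.degrees(np.arctan(f[0])))
        for x in np.arange(h[0]-.07,h[0]-.01,.005):
            q=Q[abs(Q[:,0]-x)<.0025]
            if len(q):print(round(x,3),len(q),np.median(q[:,2]).round(4),q[:,1].min().round(4),q[:,1].max().round(4))
E
```

```text
[ 0.49671937 -0.14663579  0.16833351] [ 0.21444209  0.07322956 -1.06017632] 0.04274383204540088
top slope [-0.02782477  0.00013379  0.12321489] 0.10675855734395623 2231
driver 3148 [ 0.46307472 -0.19612569  0.01573486] [ 0.46307472 -0.15840022  0.02807803] [ 0.43308236 -0.21620074  0.01044533]
clip -0.085 [ 0.51819457 -0.19936108] 1037
[ 0.46684127 -0.207562    0.04119203] [ 0.50601762 -0.19106094  0.05885334] [ 0.4850007  -0.19907041  0.04755327]
10.249583406191118
0.468 113 0.0431 -0.2076 -0.1917
0.473 136 0.0447 -0.2075 -0.1917
0.478 145 0.0466 -0.2071 -0.1916
0.483 146 0.0485 -0.2071 -0.1912
0.488 151 0.0506 -0.2075 -0.1914
0.493 155 0.0555 -0.2074 -0.1911
0.498 85 0.0486 -0.2075 -0.1912
0.503 103 0.0456 -0.2071 -0.1911
clip 0.085 [ 0.51522766 -0.02938697] 1012
[ 0.46415319 -0.03785082  0.04457341] [ 0.50322715 -0.02058856  0.05985012] [ 0.48182788 -0.02952382  0.05017428]
8.078098515697944
0.465 105 0.0467 -0.0377 -0.0216
0.47 147 0.048 -0.0379 -0.0217
0.475 138 0.0495 -0.0375 -0.0213
0.48 139 0.0509 -0.0374 -0.0211
0.485 139 0.0523 -0.0374 -0.0206
0.49 175 0.0557 -0.0374 -0.0213
0.495 63 0.0573 -0.0378 -0.0221
0.5 96 0.0477 -0.0373 -0.0208
```

The cover sprang back to about 0.027 rad as I lifted. I press its front edge down with closed fingers, then go to clip 0.

>>> servo_tool:
  series:
    - [[0,-2,1.6,0,0],[0,-4.4,3.2,0,0],[0,-4.4,3.2,2,0],[0,-4.4,3.2,4,0],[0,-4.4,3.2,5.5,0],[0,-4.4,3.2,6.3,0],[0,-4.4,3.2,6.9,0],[0,-4.4,3.2,7.1,0],[0,-4.4,3.2,7.1,0],[0,-4.4,3.2,7.1,0]]

```text
time: 34.25
tcp_pos: [0.5373, -0.1112, 0.1044]
eef_rot: [0.003, -0.009, 1.0, -0.0]
contact_force: [-30.3, 8.1, 74.3]
width: 0.0002
grip_force: 36.9
```

>>> servo_tool:
  series:
    - [[0,0,0,-2,0],[0,0,0,-5,0],[0,3,-3,-6,0],[0.4,6,-6,-6,0],[0.4,6,-8.5,-6,0],[0.4,6,-8.5,-6,0],[0.4,6,-8.5,-6,0]]

```text
time: 34.83
tcp_pos: [0.4789, -0.1988, 0.1535]
eef_rot: [-0.001, -0.008, 1.0, 0.0]
contact_force: [0.6, 0.5, -0.7]
width: 0.0343
grip_force: 0.0
```

```bash
python3 - <<'E'
from h import *
cov();go([.481,-.1994,.0325],np.pi/2+A)
E
```

```text
[ 0.47894425 -0.19881468  0.15354088] [ 0.62422269  0.46036821 -0.72952939] 0.034316081494293375
top slope [-0.00304861  0.00095659  0.1068605 ] 0.10497158790176009 3506
shift cm [-0.19 -0.15 12.1 ] turn -0.1 j6 -0.41 tcp [ 0.4793 -0.1981  0.1535] head 90.9
```

>>> servo_tool:
  series:
    - [[0.4,-0.1,-0.1,3,0],[0.4,-0.1,-0.1,6,0],[0.4,-0.1,-0.1,9,0],[0.4,-0.1,-0.1,11.3,0],[0.4,-0.1,-0.1,12.1,0],[0.4,-0.1,-0.1,12.1,0],[0,-0.1,-0.1,12.1,0],[0,-0.1,-0.1,12.1,0],[0,-0.1,-0.1,12.1,0],[0,-0.1,-0.1,12.1,0]]
  newtons: 30

```text
time: 35.72
tcp_pos: [0.4818, -0.1991, 0.0349]
eef_rot: [0.001, -0.009, 1.0, 0.0]
contact_force: [0.2, 2.8, 0.3]
width: 0.0148
grip_force: 29.5
```

>>> servo_tool:
  series:
    - [[0,-0.2,0,-0.5,0],[0,-0.45,0,-1.05,0],[0,-0.8,0,-1.5,0],[0,-1.2,0,-1.9,0],[0,-1.8,0,-2.4,0],[0,-2.2,0,-2.6,0],[0,-2.35,0,-2.65,0],[0,-2.35,0,-2.65,0]]

```text
time: 36.38
tcp_pos: [0.5042, -0.1987, 0.0605]
eef_rot: [-0.001, -0.009, 1.0, 0.0]
contact_force: [-5.1, 2.5, -2.8]
width: 0.0147
grip_force: 29.3
```

```bash
python3 - <<'E'
from h import *
cov();shot("wrist","i1")
E
```

```text
[ 0.50420533 -0.19873916  0.06049077] [-5.07944949  2.54777389 -2.76350327] 0.014729462661581995
top slope [ 1.21540576e-04 -5.31250486e-07  1.05003750e-01] 0.10516117972916517 3165
```

View pics/i1.png

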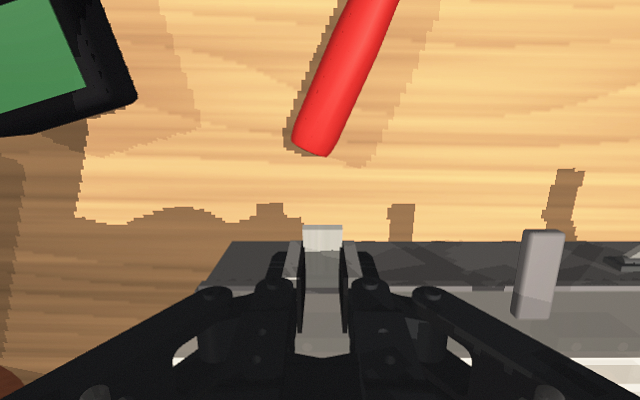

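Clip 0 is upright against its stop at (322,240). Next is clip 1.

>>> servo_tool:
  series:
    - [[0,-0.2,0,0,0],[0,-0.2,0,0,0],[0.4,-0.1,0,0,0],[0.4,-0.1,0,0,0],[0.4,0,0,-3,0],[0.4,0,0,-7,0],[0.4,0.8,4,-9,0],[0.4,1.5,8,-9,0],[0.4,2,12,-9,0],[0.4,2.3,16,-9,0]]

```text
time: 37.32
tcp_pos: [0.4801, -0.0384, 0.1527]
eef_rot: [0.003, -0.008, 1.0, -0.0]
contact_force: [0.5, 0.4, -0.9]
width: 0.0342
grip_force: 0.0
```

>>> servo_tool:
  series:
    - [[0.4,0,1,0,0],[0.4,0,1,0,0],[0.4,0,1,0,0],[0.4,0,1,0,0]]

```text
time: 37.65
tcp_pos: [0.4794, -0.0301, 0.1509]
eef_rot: [0.001, -0.008, 1.0, -0.0]
contact_force: [0.3, -0.8, -0.8]
width: 0.0342
grip_force: 0.0
```

```bash
cat >> h.py <<'E'
def clips():
    p,d,c=shot("wrist");P=cloud(c,d)
    for k in(-.085,.085):
        h=box(-.073,k);w=(abs(P[...,1]-h[1])<.009)&(P[...,0]>h[0]-.075)&(P[...,0]<h[0]+.012)&(P[...,2]>.025)&(P[...,2]<.11)&(np.ptp(p.astype(int),axis=2)<45)
        Q=P[w];print("clip",k,h,len(Q))
        for x in np.arange(h[0]-.07,h[0]+.012,.005):
            q=Q[abs(Q[:,0]-x)<.0025]
            if len(q)>9:print(round(x-h[0],3),len(q),np.median(q[:,2]).round(4),end="; ")
        print()
E
python3 - <<'E'
from h import *
cov();clips();go([.478,-.0294,.0357],np.pi/2+A)
E
```

```text
[ 0.47944628 -0.0301258   0.15086385] [ 0.3361208  -0.84430438 -0.8353532 ] 0.034186944612613845
top slope [-0.00133114  0.00155654  0.10604429] 0.1049756761858116 1720
clip -0.085 [ 0.51819457 -0.19936108] 2577
-0.035 79 0.0758; -0.03 164 0.0759; -0.025 159 0.0735; -0.02 148 0.0714; -0.015 138 0.069; -0.01 166 0.0668; -0.005 287 0.0666; 0.0 999 0.0836; 0.005 254 0.1056; 0.01 183 0.1057; 
clip 0.085 [ 0.51522766 -0.02938697] 2877
-0.05 114 0.047; -0.045 150 0.0482; -0.04 160 0.0497; -0.035 152 0.051; -0.03 153 0.0524; -0.025 193 0.0558; -0.02 55 0.0582; -0.015 87 0.0475; -0.01 83 0.0436; -0.005 105 0.0391; 0.0 1098 0.0739; 0.005 342 0.1051; 0.01 185 0.1055; 
shift cm [ 0.11  0.12 11.47] turn -0.1 j6 -0.08 tcp [ 0.479  -0.0305  0.1504] head 90.9
```

Clip 0 still stands about 0.15 rad short of shut. I swing clip 1 up first, then push both lips home with closed fingers.

>>> servo_tool:
  series:
    - [[0.4,0.1,0.1,3,0],[0.4,0.1,0.1,6,0],[0.4,0.1,0.1,9,0],[0.4,0.1,0.1,10.8,0],[0.4,0.1,0.1,11.4,0],[0.4,0.1,0.1,11.4,0],[0,0.1,0.1,11.4,0],[0,0.1,0.1,11.4,0],[0,0.1,0.1,11.4,0],[0,0.1,0.1,11.4,0]]
  newtons: 30

```text
time: 38.58
tcp_pos: [0.4784, -0.0289, 0.0375]
eef_rot: [0.001, -0.008, 1.0, -0.001]
contact_force: [0.2, -3.4, 1.8]
width: 0.0143
grip_force: 29.5
```

>>> servo_tool:
  series:
    - [[0,-0.25,0,-0.5,0],[0,-0.55,0,-1.05,0],[0,-0.95,0,-1.5,0],[0,-1.4,0,-1.9,0],[0,-1.8,0,-2.2,0],[0,-2.2,0,-2.4,0],[0,-2.4,0,-2.45,0],[0,-2.4,0,-2.45,0]]

```text
time: 39.25
tcp_pos: [0.4997, -0.0284, 0.0603]
eef_rot: [-0.002, -0.008, 1.0, -0.001]
contact_force: [-5.4, -5.4, -2.9]
width: 0.0149
grip_force: 29.3
```

>>> servo_tool:
  series:
    - [[0.4,0,0,0,0],[0.4,0,0,0,0],[0.4,0,0,-3,0],[0.4,3,0,-5,0],[0,6,0,-5,0],[0,6,0,-5,0],[0,6,0,-5,0],[0,6,0,-5,0]]

```text
time: 39.92
tcp_pos: [0.4426, -0.0287, 0.1115]
eef_rot: [0.001, -0.009, 1.0, 0.0]
contact_force: [0.9, 0.6, 0.3]
width: -0.0004
grip_force: 0.0
```

```bash
python3 - <<'E'
from h import *
cov();clips();h=box(-.073,.085);go([h[0]-.055,h[1],.066],np.pi/2+A)
E
```

```text
[ 0.44255439 -0.0287038   0.11148389] [0.87659783 0.61862021 0.25023092] -0.0003600015978149813
top slope [0.00017477 0.00031427 0.10499677] 0.1050944440828736 3103
clip -0.085 [ 0.51819457 -0.19936108] 3489
-0.035 131 0.0756; -0.03 186 0.0757; -0.025 169 0.0733; -0.02 162 0.0709; -0.015 151 0.0687; -0.01 269 0.0664; -0.005 487 0.0504; 0.0 1601 0.0818; 0.005 238 0.1048; 0.01 95 0.1058; 
clip 0.085 [ 0.51522766 -0.02938697] 268
0.0 212 0.0764; 0.005 56 0.0735; 
shift cm [-1.77 -0.09  4.48] turn -0.0 j6 -0.08 tcp [ 0.4425 -0.0288  0.1108] head 91.0
```

>>> servo_tool:
  series:
    - [[0,0,-0.1,2.5,0],[0,0,-0.1,4.5,0],[0,-1,-0.1,4.5,0],[0,-2,-0.1,4.5,0],[0,-2.6,-0.1,4.5,0],[0,-3,-0.1,4.5,0],[0,-3.3,-0.1,4.5,0],[0,-3.3,-0.1,4.5,0]]

```text
time: 40.68
tcp_pos: [0.4758, -0.0294, 0.0664]
eef_rot: [0.001, -0.009, 1.0, -0.0]
contact_force: [0.1, 0.4, 0.4]
width: -0.0
grip_force: 0.0
```

>>> servo_tool:
  series:
    - [[0,-0.3,0,0,0],[0,-0.5,0,0,0],[0,-0.7,0,0,0],[0,-0.9,0,0,0],[0,-0.9,0,0,0]]

```text
time: 41.1
tcp_pos: [0.4784, -0.0293, 0.0654]
eef_rot: [-0.004, -0.008, 1.0, -0.0]
contact_force: [-17.5, -0.3, 11.8]
width: -0.0001
grip_force: 8.9
```

>>> servo_tool:
  series:
    - [[0,2,0,0,0],[0,3.5,0,-2,0],[0,3.5,-3,-5,0],[0,3.5,-7,-6,0],[0,3.5,-11,-6,0],[0,3.5,-15,-6,0],[0,3.5,-17,-6,0],[0,3.5,-17,-3,0],[0,3.5,-17,0,0],[0,3.5,-17,0,0]]

```text
time: 41.93
tcp_pos: [0.4483, -0.1993, 0.0611]
eef_rot: [-0.003, -0.008, 1.0, 0.001]
contact_force: [-0.9, 1.2, -0.5]
width: 0.0
grip_force: 0.0
```

>>> servo_tool:
  series:
    - [[0,-1,0,0,0],[0,-2,0,0,0],[0,-2.6,0,0,0],[0,-3,0,0,0],[0,-3.3,0,0,0],[0,-3.5,0,0,0],[0,-3.5,0,0,0]]

```text
time: 42.52
tcp_pos: [0.4816, -0.1995, 0.0671]
eef_rot: [-0.005, -0.008, 1.0, -0.001]
contact_force: [-24.6, -2.2, 17.9]
width: -0.0002
grip_force: 12.3
```

>>> servo_tool:
  series:
    - [[0,2,0,0,0],[0,4,0,-2,0],[0,4,3,-6,0],[0,4,6,-8,0],[0,3,8.5,-9,0],[0,3,8.5,-9,0],[0,3,8.5,-9,0]]

```text
time: 43.1
tcp_pos: [0.457, -0.1137, 0.1581]
eef_rot: [0.002, -0.01, 1.0, -0.001]
contact_force: [-0.1, 0.6, -0.4]
width: -0.0001
grip_force: 0.0
```

```bash
python3 - <<'E'
from h import *
cov();clips()
E
```

```text
[ 0.45699282 -0.11366579  0.15814447] [-0.07856596  0.58734231 -0.41640204] -0.00014101705288676396
top slope [ 1.73797694e-05 -4.50121369e-04  1.05011208e-01] 0.1050375699478624 2332
clip -0.085 [ 0.51819457 -0.19936108] 1401
-0.025 144 0.0809; -0.02 108 0.0784; -0.015 101 0.0749; -0.01 97 0.0716; -0.005 268 0.0553; 0.0 578 0.0766; 0.005 105 0.0825; 
clip 0.085 [ 0.51522766 -0.02938697] 1364
-0.025 142 0.0805; -0.02 104 0.0782; -0.015 97 0.0746; -0.01 98 0.0713; -0.005 277 0.0538; 0.0 566 0.0737; 0.005 80 0.0758;
```

Both clips now match the closed geometry (lip at z 0.078, 19 mm out), the cover reads level, and the robot touches nothing. Handing in.

```bash
python3 -c "
from bench import ctrl
print(ctrl.close_job())"
```

```text
the job is handed in; nothing more can be done
None
```

I handed the job in after about 43 s of robot time: all three relays are home with their levers shut, the cover is closed, and both clips are up over its rim by my last measurements; no verdict came back.

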